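Set sprung tweezers to the notch of a standing gauge

TASK

Take the notched gauge plate out of its sloping cradle and stand it upright on its long thin edge on the flat setting plate, notch up, and let go of it. Then pick the sprung tweezers off their rest and hold them level with the tips just above the notch, one tip over each edge of the notch, squeezed so that the tip gap equals the notch's width (16 mm), without touching the gauge. Finish while still holding the tweezers there at that gap, and leave the bracket, the relay and the fuse carrier where they are.

Things in the scene. Friction and masses are not known exactly. Their poses are not given: they have to be found in the camera images.
- gauge: aluminium plate 12 (x) x 80 (y) x 60 mm (z), about 0.18 kg, notch 16 mm wide, 10 deep in the middle of its top long edge. Origin: middle of the long thin edge it stands on; z points to the notched edge. At first it leans in the cradle, 35 degrees from upright towards the cradle's -x (roughly the robot's right); the upper 30 mm of both faces is free to grip
- notch (a point): middle of the mouth of the gauge's notch, level with its top edge, 60 mm above its foot; axes as the gauge's
- cradle: small grey fixed cradle, 84 mm wide, with a slope behind the gauge's lower face and a toe and 7 mm lip at its foot; origin under the middle of it on the table, z up, its x axis points from the gauge's notched edge towards its foot, levelled; the foot of the gauge stands 16 mm above the table
- setting_plate: flat bare steel plate screwed to the table, 110 (x) x 140 (y) x 5 mm; origin: centre of its underside, its top is 5 mm higher
- rest: dark steel rest, fixed: foot plate 150x70x4 mm with two cross bars 8 mm thick, tops 22 mm above the table, 20 and 125 mm ahead of its origin along x; lugs 9 mm higher at the ends of the front bar. Origin on the table under the tweezers' heel, x towards the tips
- tweezers: sprung steel tweezers, 160 mm long, 20 mm high as they lie, 0.1 kg, lying across the two bars of the rest; origin at the heel block's underside, x towards the tips, y the direction in which the blades open, z up. Two blades hinge at the heel (7 mm either side of the x axis), each sprung open
- grip (a point): middle between the ribbed finger grips, 80 mm ahead of the heel, 10 mm above the underside. Grips 40 mm long, 20 high; outer faces about 47 mm apart when open, parallel and 34 mm apart at the 16 mm tip gap. Squeezing takes about 3 N at first, 10 N at that gap; no stop before the tips meet. 1 mm at the grips = 1.8 mm at the tips
- tips (a point): middle between the tips, 145 mm ahead of the tweezers' heel (on the tweezers' x axis), 10 mm above their underside; the tips are 8 mm high
- tip_left (a point): inner face of the left (+y) tip; gap between the tips = distance tip_left to tip_right, about 39 mm when open
- tip_right (a point): inner face of the right (-y) tip
- blade_left: the left (+y) blade of the tweezers, with its finger grip; origin at its hinge at the heel
- blade_right: the right (-y) blade of the tweezers, with its finger grip; origin at its hinge at the heel
- u_bracket: steel box bracket 50x52x34 mm, a bystander
- relay_a: small relay 27x27x33 mm, a bystander
- fuse_box: fuse carrier 36x85x27 mm, a bystander
There are look-alikes about, which are no part of the job. What is shaped like the cradle but green is not meant.

How it is judged (in metres and radians):
On the way, in this order (a step that is already met when the one before it is completed fails the run):
1. the gauge stands upright on its thin edge on the setting plate, notch up, and is let go (angle between gauge's own z axis and vertical below 0.07 rad and x of gauge in the frame of setting_plate between -0.055 and 0.055 m and y of gauge in the frame of setting_plate between -0.07 and 0.07 m and z of gauge in the frame of setting_plate between 0.003 and 0.008 m and linear speed of gauge below 0.02 m/s and contact force between gauge and the fingers below 0.1 N), for 0.4 s.
2. the tweezers are gripped by both blades and lifted off their rest (contact force between each of blade_left, blade_right and the fingers above 1 N and contact force between tweezers and rest below 0.1 N and height (world z) of grip above 0.06 m), for 0.2 s.
At the end, for the whole second after the job is handed in: Gauge upright (0.07 rad) and still on the setting plate, not touched. Tweezers held by both blades (over 1 N each), level (0.3 rad), in line with the notch (0.26 rad), tips' middle within 12 mm of the notch from above and 4 to 35 mm over it, gap 13 to 19 mm, steady for the last second (all of step 1 and contact force between each of blade_left, blade_right and the fingers above 1 N and contact force between tweezers and rest below 0.1 N and contact force between tweezers and gauge below 0.1 N and distance between tip_left and tip_right between 0.013 and 0.019 m and horizontal distance between tips and notch below 0.012 m and z of tips in the frame of notch between 0.004 and 0.035 m and angle between the y axis of tweezers and the y axis of gauge, either way round below 0.26 rad and angle between tweezers's own z axis and vertical below 0.3 rad and linear speed of tweezers below 0.02 m/s); the arm keeps its last pose, push and grip.
It fails at once if the steel bracket is disturbed (distance of u_bracket from where it was at the start of the episode above 0.02 m).
It fails at once if the relay is disturbed (distance of relay_a from where it was at the start of the episode above 0.02 m).
It fails at once if the fuse carrier is disturbed (distance of fuse_box from where it was at the start of the episode above 0.02 m).
It also fails if it takes over 56 s, if anything falls off the work surface, if the arm or the gripper's body presses on something with over 40 N, if the wrist force passes 120 N, or if a joint passes its speed limit or range.

ROBOT

A 6-joint arm with a two-finger parallel gripper is mounted at the origin on a cart in front of the work surface, level with it; the furniture and walls round the work are solid. World frame = base frame: x ahead of the robot, y to its left, z up, the work surface at z = 0. Lengths are in mm, angles in rad, forces in N, time in s.
With the tool pointing down it reaches from about 375 to 975 mm from the base axis. Payload 3.8 kg.
Tool frame: the origin (TCP) lies at the very end of the fingers, on their centre line; the grasp point (between the pads) lies 19 mm behind it; z points along the fingers, x is the direction in which the jaws open and shut, and the axes are right-handed (so a half turn about z gives the same grasp; the last joint's range is limited). The gripper opens to 85 mm and grips with 20 to 120 N. Pads are 22 mm wide; open, the fingers measure 114 mm over their backs; the gripper's body (76 mm by 85 mm) begins 54 mm behind the grasp point. The pads swing forward as they close: fully open they stand 13 mm farther back than shut.
Start: joints at [-1.249, 0.264, 1.604, -0, 1.274, -0.037], TCP at [237.021, -632.012, 231.28] pointing down, gripper open.
Joint ranges: [-2.63, 2.63], [-0.94, 2.18], [0.31, 2.57], [-1.31, 4.45], [0, 2.66], [-2.55, 2.55]. Speed limits (rad/s): [2.57, 2.57, 3.14, 3.14, 3.14, 3.14].

INTERFACE

Orientations are given as a rotation vector (axis times angle).
In Python, from station import read_state, camera, camera_model, hand_in, cut_out gives the robot as it stands.
- The arm moves only by the tool drive_tool, never from a script. Its arguments are lists of equal length, an entry for each row: "twist": the turn, a rotation vector about the tool's x, y, z in degrees, a list of three; "xyz": the shift along the tool's x, y, z in mm, a list of three; "jaw": the opening, from 0 (shut) to 1 (fully open). In form: {"twist": [[rx, ry, rz], ...], "xyz": [[dx, dy, dz], ...], "jaw": [jaw, ...]}. A call has 1 to 10 rows; each row is the pose to reach, as a shift and turn from the pose measured when the call began, along the tool's axes at that moment; what a row does not reach only later rows make up. A row lasts 1/12 s, in which the tool goes at most 41.7 mm and 7.16 degrees, less where a joint would pass 70% of its speed; a pose out of reach is approached as far as the arm can. A call with a gripper value outside its range is refused whole. The fingers move at their own pace and stop on an object; the grip force is fixed at half the most. Time passes only in rows, so rows that repeat a pose let the fingers close. It gives the time, the measured TCP pose, the force and the opening at its end, in the units of the state.
- read_state(): the state, without advancing time (a new reading comes with each control period).
- camera(name): name is "scene" or "top" or "wrist"; returns (picture, depth): 384x512x3 uint8, blue, green, red; 384x512 float32, mm along the optical axis (not along the pixel's ray), 0 where there is no reading.
- camera_model(name): a dict with "fovy" (degrees; the focal length in pixels is half the picture's height over the tangent of half this angle, whatever the lens; pixels are square), "cx", "cy" (the principal point, pixels), "rvec" (rotation vector, rad) and "tvec" (3), from world to camera coordinates, as OpenCV has them. Camera axes: x right, y down, z forward; pixel columns grow to the right and rows downward; lengths in mm; the calibration is good to about 2 mm. A picture is of the moment at which its call begins: read the wrist's pose just before it. camera_model takes no time and is no camera call; for the wrist camera it gives the pose at the moment of the call.
- hand_in(): hands the job in, once; it reports no verdict.
Trained networks look in the newest picture that a camera, given by its name, has taken for a name from the list of things; names that differ only in an ending like _2 or _b are one class to them, and where a whole thing is asked for, a point or a joint stands for the part that bears it (a point fixed in the world has none). Each returns a list of dicts, best first, with "p" (0 to 1); they miss things now and then, are a little off and sometimes report something else, mostly with a low value. They report only what shows in the picture. A call takes as long as a camera call. They do not tell look-alikes from the thing itself.
- cut_out(label, camera): "region" (384x512 bool, what is visible of it) and "xy" ([column, row] in pixels, amid what is visible of it).
The state is a dict: "time_s": time; "q": joint angles; "joint_vel": joint speeds; "joint_efforts": joint torques, N m; "ee_pos": TCP position; "tool_rot": TCP orientation; "force": force on the tool from outside, world axes, zero at the start; "torque": the same for the moment, N m; "grip_width": finger opening in mm.
Only numpy, scipy, OpenCV 4.12 (cv2) and the standard library are available. Lean on these libraries where they do the work, as an engineer would, in place of code of your own. Each camera call takes 0.05 s, during which the arm holds its last target.

## Working session

There is one attempt and no reset: what is moved stays moved. The work goes in short steps, Python scripts to look and compute and a tool call to move; the robot and the scene stay as the last step left them, time stands still between calls to the robot, and variables do not carry over. Pictures are saved under pics/ and viewed, and the job is handed in when it is done.

Besides the shell and the picture viewer there is one more tool, called after "Request:" as name(argument=value, ...), one argument or row to a line, values as JSON. drive_tool: Moves the arm, as the interface text tells. Its arguments: {"type":"object","properties":{"twist":{"type":"array"},"xyz":{"type":"array"},"jaw":{"type":"array"}},"required":["twist","xyz","jaw"]}

```bash
ls; mkdir -p pics; cat > h.py <<'E'
import numpy as np, cv2
from station import *
def snap(n,f):
    m=camera_model(n); im,d=camera(n); cv2.imwrite(f'pics/{f}.png',im); np.savez(f'{f}.npz',im=im,d=d,**{k:np.array(v) for k,v in m.items()}); return im,d,m
def load(f):
    z=np.load(f'{f}.npz'); return z['im'],z['d'],{k:z[k] for k in('fovy','cx','cy','rvec','tvec')}
def pts(d,m):
    f=192/np.tan(np.radians(float(m['fovy']))/2)
    v,u=np.mgrid[:384,:512]
    P=np.stack([(u-m['cx'])/f*d,(v-m['cy'])/f*d,d],-1)
    R=cv2.Rodrigues(np.array(m['rvec'],float))[0]
    W=(P-np.array(m['tvec']).ravel())@R
    W[d<=0]=np.nan
    return W
def proj(X,m):
    f=192/np.tan(np.radians(float(m['fovy']))/2)
    R=cv2.Rodrigues(np.array(m['rvec'],float))[0]
    c=np.atleast_2d(X)@R.T+np.array(m['tvec']).ravel()
    return np.c_[c[:,0]/c[:,2]*f+m['cx'],c[:,1]/c[:,2]*f+m['cy']]
E
python3 - <<'E'
from h import *
print(read_state())
for n in('scene','top','wrist'):
    im,d,m=snap(n,n+'0'); print(n,m)
    if n!='wrist':
      for l in ('gauge','cradle','setting_plate','rest','tweezers','u_bracket','relay_a','fuse_box'):
        r=cut_out(l,n); W=pts(d,m)
        for q in r[:3]:
            w=W[q['region']]; print(l,round(q['p'],2),q['xy'],q['region'].sum(),np.nanmedian(w,0).round(),np.nanmin(w,0).round(),np.nanmax(w,0).round())
E
```

```text
pics
{'time_s': 0.0, 'q': array([-1.24888559e+00,  2.64756014e-01,  1.60535858e+00, -3.21336073e-05,
        1.27371775e+00, -3.69207836e-02]), 'joint_vel': array([ 0.00052751, -0.00062651,  0.00189049,  0.00083656,  0.00082792,
       -0.00134817]), 'joint_efforts': array([ 1.94292275e-03, -5.15111518e+01, -3.67313755e+01,  2.41291309e-04,
        1.28470862e-02, -1.79874411e-05]), 'ee_pos': array([ 236.79092235, -631.32451941,  229.96843702]), 'tool_rot': array([-2.58113386,  1.78859269,  0.00284348]), 'force': array([-0.30563689, -0.34232417,  0.42826622]), 'torque': array([-0.06673646,  0.03371614, -0.03620879]), 'grip_width': 85.44084330531349}
scene {'fovy': 46.80148995855453, 'cx': 257.7788685917101, 'cy': 187.655085794016, 'rvec': array([ 0.65711934, -2.33253767,  1.47238677]), 'tvec': array([589.07737658, 129.84316584, 807.17454165])}
gauge 0.73 [324.2, 206.1] 1107 [470. 112.  34.] [388. -13.  -2.] [581. 125.  44.]
gauge 0.55 [278.2, 231.3] 349 [475. 291.  61.] [351. 173.  -2.] [555. 485. 187.]
cradle 0.73 [239.1, 167.0] 605 [753. -10.  17.] [703. -55.  -1.] [801.  35.  36.]
[... 1135 characters left out ...]
plate 0.76 [272.2, 170.9] 1828 [641. 149.   6.] [586.  79.  -1.] [697. 221.  14.]
rest 0.71 [294.7, 228.0] 1185 [465.  99.   5.] [394.  55.  -1.] [549. 144.  47.]
tweezers 0.8 [291.0, 229.9] 292 [465. 108.  41.] [388.  68.  -1.] [517. 122.  51.]
u_bracket 0.94 [210.3, 158.6] 404 [665. 310.  34.] [642. 283.  -3.] [705. 340.  41.]
fuse_box 0.8 [274.8, 112.0] 430 [799. 145.  18.] [772. 102.  -5.] [840. 188.  33.]
fuse_box 0.41 [213.8, 157.0] 388 [666. 308.  34.] [643. 283.  -3.] [704. 336.  41.]
wrist {'fovy': 65.32816617129046, 'cx': 254.0358500319771, 'cy': 191.45389005269857, 'rvec': array([-2.34946009,  1.62890959,  0.26946994]), 'tvec': array([-675.37774073,  -41.7262479 ,  380.48041413])}
```

```bash
python3 - <<'E'
from h import *
im,_,_=load('top0'); cv2.imwrite('pics/t1.png',cv2.resize(im[60:300,150:390],None,fx=2.5,fy=2.5,interpolation=cv2.INTER_CUBIC))
im,_,_=load('scene0'); cv2.imwrite('pics/s1.png',cv2.resize(im[100:300,130:397],None,fx=3,fy=3,interpolation=cv2.INTER_CUBIC))
E
```

```text
(no output)
```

View pics/t1.png

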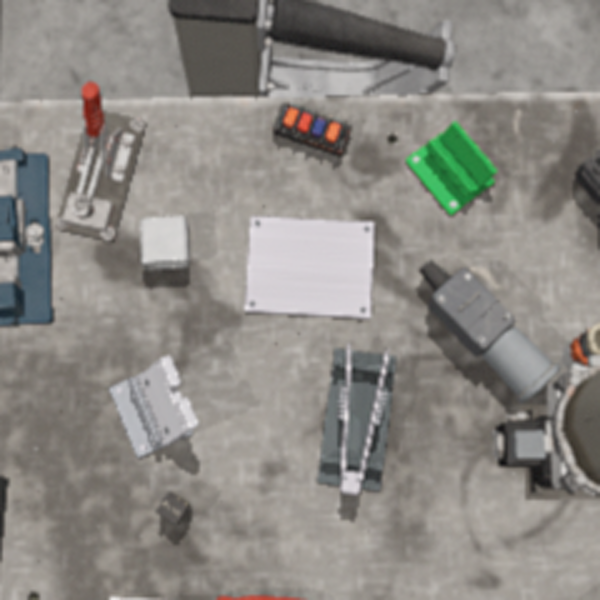

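View pics/s1.png

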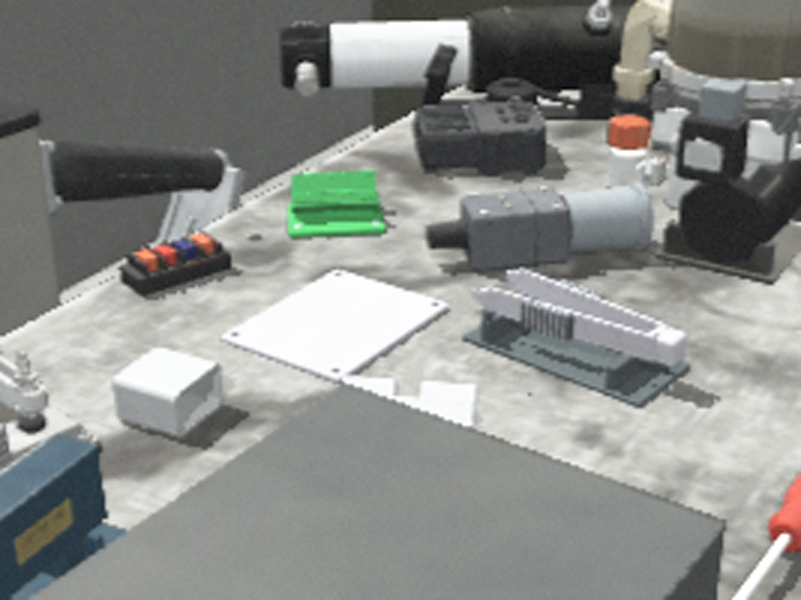

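The top picture (crop at 2.5x from offset 150,60) shows the gauge in its cradle at about (155,405), the setting plate at (310,268), and the tweezers on the rest at (355,420). The bracket is at (165,245), the fuse carrier at (312,132) and a small dark relay at (173,515). The green cradle is a decoy. Next I'll look from the wrist camera, close up.

```bash
cat >> h.py <<'E'
from scipy.spatial.transform import Rotation as Ro
def Tool():
    s=read_state(); return Ro.from_rotvec(s['tool_rot']).as_matrix(), np.array(s['ee_pos'])
def rel(Rg,pg,R=None,p=None):
    if R is None: R,p=Tool()
    return np.degrees(Ro.from_matrix(R.T@Rg).as_rotvec()).round(1), (R.T@(np.array(pg)-p)).round(1)
def frame(z,x):
    z=np.array(z,float);z/=np.linalg.norm(z);x=np.array(x,float);x-=z*(x@z);x/=np.linalg.norm(x)
    return np.c_[x,np.cross(z,x),z]
E
python3 - <<'E'
from h import *
R,p=Tool(); print(R.round(3),p)
m=camera_model('wrist'); Rc=cv2.Rodrigues(m['rvec'])[0]; c=-Rc.T@m['tvec']
print('cam in tool',R.T@(c-p),(R.T@Rc.T).round(3))
im,d,m=load('top0'); cv2.imwrite('pics/tf.png',cv2.resize(im,None,fx=1.5,fy=1.5))
W=pts(d,m); print(W[::24,::32,2].round())
# heights map clusters of tall stuff
z=W[...,2]; 
for x in range(300,900,50): print(x,[ (lambda q:int(np.nanmax(q)) if q.size else -1)(z[(abs(W[...,0]-x)<25)&(abs(W[...,1]-y)<25)]) for y in range(-300,600,50)])
E
```

```text
[[ 0.351 -0.936  0.   ]
 [-0.936 -0.351 -0.   ]
 [ 0.     0.    -1.   ]] [ 237.02814971 -632.01486143  231.306773  ]
cam in tool [   0.21143842  -83.07406564 -142.63438788] [[ 1.    -0.     0.   ]
 [ 0.     0.946  0.323]
 [-0.    -0.323  0.946]]
[[-807. -805. -804. -803. -804. -807. -799. -803. -800. -802. -803. -799.
  -810. -795. -800. -793.]
 [-798. -802. -808. -798. -807. -808. -793. -798. -805. -802. -805. -799.
  -794. -800. -805. -799.]
 [-809. -794. -809.   nan -798. -799. -797.  149. -807. -797. -801. -793.
  -801.   63. -794. -797.]
 [-805. -801. -791. -807. -798. -797. -806.  101.   83.   81. -808. -795.
  -805. -804.   82. -789.]
 [-804. -803. -796. -800. -808. -796. -798. -798.  -33. -103.    1. -802.
  -815.   -2.   68.   95.]
 [-796. -803. -794.   -2.   26.    3.   58.   -3.    3.    0.    6.    4.
    -2.    2.   39.   76.]
 [-804. -800. -801.    4.   68.   37.   18.   -0.    1.    1.   -0.   -1.
     2.   45.   16.    2.]
 [-799. -802. -795.    6.   42.   12.    0.    1.    6.    5.   31.    4.
     3.   -1.   -3.   -2.]
 [-806. -812. -800.   43.   -2.    2.    0.   
[... 929 characters left out ...]
0, 5, 6, 51, 25, 8, 6, 39, 6, 7, 7, 190, 191]
450 [-1, -1, 353, 390, 384, 172, 5, 12, 47, 28, 8, 69, 71, 33, 5, 6, 126, 147]
500 [-1, -1, 349, 354, 351, 57, 7, 45, 47, 11, 7, 7, 73, 39, 6, 7, 7, 86]
550 [7, 7, 4, 203, 181, 58, 55, 45, 45, 7, 6, 5, 67, 6, 7, 7, 69, 70]
600 [8, 7, 8, 6, 8, 58, 57, 7, 10, 13, 11, 6, 6, 6, 6, 91, 92, 91]
650 [7, 45, 47, 6, 7, 7, 53, 35, 11, 13, 11, 7, 40, 38, 8, 86, 85, 85]
700 [48, 49, 48, 42, 9, 35, 29, 7, 13, 11, 11, 7, 37, 38, 80, 74, 79, 76]
750 [55, 48, 48, 46, 5, 41, 36, 10, 23, 6, 5, 7, 7, 117, 117, 43, 47, 49]
800 [74, 77, 49, 12, 5, 36, 42, 5, 32, 32, 29, 8, 6, 150, 149, 29, 47, 48]
850 [72, 7, 6, 5, 5, 7, 52, 64, 76, 80, 153, 153, 5, 9, 11, 6, 42, 42]
```

View pics/tf.png

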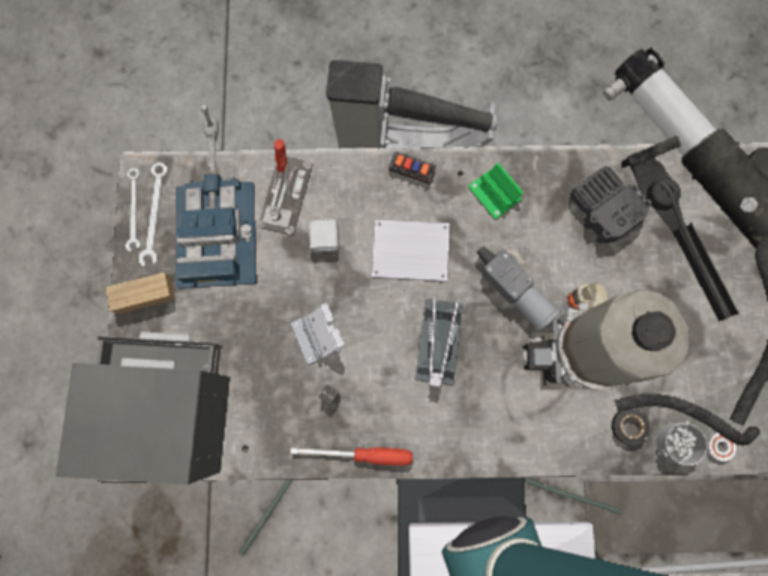

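```bash
python3 - <<'E'
from h import *
im,d,m=load('top0')
W=pts(d,m)
# gauge plane fit
im,d,m=load('top0'); 
r=None
mk=(W[...,2]>30)&(W[...,2]<80)&(abs(W[...,0]-490)<60)&(abs(W[...,1]-305)<50)
P=W[mk]; c=P.mean(0); u,s,vt=np.linalg.svd(P-c); print(len(P),c,s,vt.round(3))
R,p=Tool()
w=[p+[0,0,40],p+[0,0,80],p+[0,0,120]]
a=np.arctan2(p[1],p[0]); r=np.hypot(*p[:2])
for i in range(1,21):
    b=a+i*np.radians(3.45); w.append([r*np.cos(b),r*np.sin(b),p[2]+120])
print(np.array([(R.T@(np.array(x)-p)).round() for x in w]).astype(int).tolist()); print(w[-1])
E
```

```text
424 [488.027084   303.32562709  51.99208071] [488.10310661 362.19240101  70.56660701] [[-0.913 -0.408  0.013]
 [ 0.296 -0.64   0.709]
 [ 0.281 -0.651 -0.705]]
[[0, 0, -40], [0, 0, -80], [0, 0, -120], [-1, -41, -120], [-5, -81, -120], [-11, -121, -120], [-19, -161, -120], [-30, -200, -120], [-44, -239, -120], [-59, -276, -120], [-77, -313, -120], [-97, -348, -120], [-119, -382, -120], [-143, -415, -120], [-169, -446, -120], [-196, -476, -120], [-226, -504, -120], [-257, -530, -120], [-290, -554, -120], [-324, -576, -120], [-359, -597, -120], [-396, -614, -120], [-433, -630, -120]]
[np.float64(674.9799958868549), np.float64(-5.209028873811642), np.float64(351.30677300169884)]
```

Request:
drive_tool(
  twist=[
    [0,0,0],
    [0,0,0],
    [0,0,0],
    [0,0,0],
    [0,0,0],
    [0,0,0],
    [0,0,0],
    [0,0,0],
    [0,0,0],
    [0,0,0],
  ],
  xyz=[
    [0,0,-40],
    [0,0,-80],
    [0,0,-120],
    [-1,-41,-120],
    [-5,-81,-120],
    [-11,-121,-120],
    [-19,-161,-120],
    [-30,-200,-120],
    [-44,-239,-120],
    [-59,-276,-120],
  ],
  jaw=[1,1,1,1,1,1,1,1,1,1],
)

```text
time_s: 1.78
ee_pos: [476.4, -478.5, 351.2]
tool_rot: [-2.582, 1.789, -0.0]
force: [-0.1, -0.7, 0.5]
grip_width: 85.8
```

Request:
drive_tool(
  twist=[
    [0,0,0],
    [0,0,0],
    [0,0,0],
    [0,0,0],
    [0,0,0],
    [0,0,0],
    [0,0,0],
    [0,0,0],
    [0,0,0],
    [0,0,0],
  ],
  xyz=[
    [-18,-37,0],
    [-38,-72,0],
    [-60,-106,0],
    [-84,-139,0],
    [-110,-170,0],
    [-137,-200,0],
    [-167,-228,0],
    [-198,-254,0],
    [-231,-278,0],
    [-265,-300,0],
  ],
  jaw=[1,1,1,1,1,1,1,1,1,1],
)

```text
time_s: 2.62
ee_pos: [664.8, -123.1, 351.0]
tool_rot: [-2.582, 1.789, -0.001]
force: [0.8, 1.0, 0.1]
grip_width: 85.6
```

Request:
drive_tool(
  twist=[
    [0,0,0],
    [0,0,0],
    [0,0,0],
    [0,0,0],
    [0,0,0],
    [0,0,0],
    [0,0,0],
    [0,0,0],
    [0,0,0],
    [0,0,0],
  ],
  xyz=[
    [-40,2,0],
    [-80,3,0],
    [-118,5,10],
    [-156,6,24],
    [-194,8,38],
    [-232,9,52],
    [-270,11,66],
    [-308,12,80],
    [-346,14,94],
    [-384,15,108],
  ],
  jaw=[1,1,1,1,1,1,1,1,1,1],
)

```text
time_s: 3.45
ee_pos: [514.9, 232.7, 242.7]
tool_rot: [-2.581, 1.789, -0.001]
force: [0.7, 0.9, -0.2]
grip_width: 85.2
```

Request:
drive_tool(
  twist=[
    [0,0,0],
    [0,0,0],
    [0,0,0],
    [0,0,0],
  ],
  xyz=[
    [-38,2,18],
    [-76,3,36],
    [-78,3,53],
    [-78,3,53],
  ],
  jaw=[1,1,1,1],
)

```text
time_s: 3.78
ee_pos: [481.1, 305.5, 185.5]
tool_rot: [2.581, -1.781, -0.004]
force: [-0.5, -0.7, -1.8]
grip_width: 85.5
```

```bash
python3 - <<'E'
from h import *
print(read_state()['q'],Tool()); im,d,m=snap('wrist','w1')
for l in('gauge','cradle'):
    for r in cut_out(l,'wrist'): print(l,r['p'],r['xy'])
cv2.imwrite('pics/w1b.png',cv2.resize(im,None,fx=1.5,fy=1.5))
E
```

```text
[ 5.22124924e-01  1.03927484e-01  1.87856035e+00 -4.66293591e-05
  1.16506758e+00  1.73026415e+00] (array([[ 3.54779630e-01, -9.34935786e-01, -5.14688786e-03],
       [-9.34949430e-01, -3.54768232e-01, -3.01088105e-03],
       [ 9.89028133e-04,  5.88027914e-03, -9.99982222e-01]]), array([481.09974121, 305.52888466, 185.48997874]))
gauge 0.31 [428.7, 235.3]
cradle 0.76 [229.6, 155.2]
```

View pics/w1b.png

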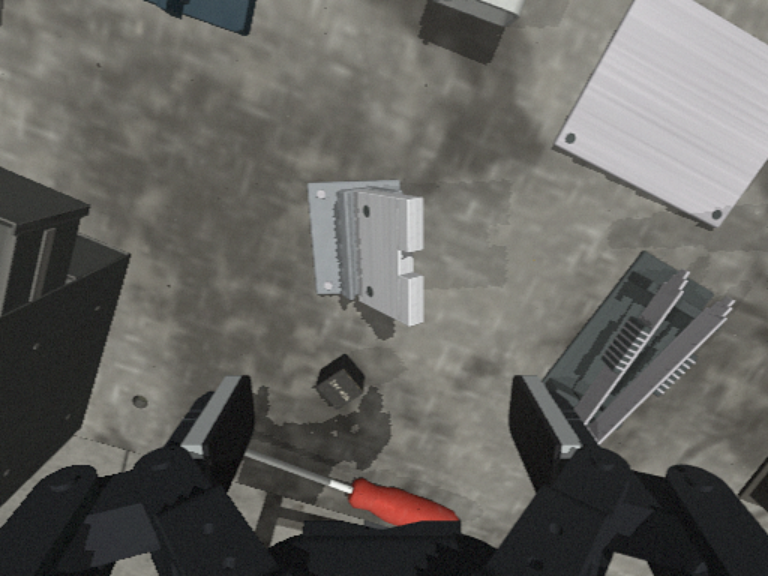

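The wrist picture (1.5x) shows the gauge leaning in the cradle. Its end face runs down x≈410-423 from y=197 to y=323, with the notch at (405,262). The relay is below it at (340,382), and the jaws are at the bottom.

```bash
python3 - <<'E'
from h import *
im,d,m=load('w1'); W=pts(d,m)
z=W[...,2]
mk=np.zeros((384,512),bool); mk[128:218,235:285]=1; mk&=(z>20)
P=W[mk]; print(len(P))
# RANSAC upper face
best=0;rng=np.random.default_rng(0)
for i in range(500):
    a=P[rng.choice(len(P),3,False)]; n=np.cross(a[1]-a[0],a[2]-a[0]); n/=np.linalg.norm(n)+1e-9
    k=abs((P-a[0])@n)<1.5
    if k.sum()>best: best=k.sum();K=k
Q=P[K];c=Q.mean(0);n=np.linalg.svd(Q-c)[2][2]; n*=np.sign(n[2]); print(best,c,n, 'tilt',np.degrees(np.arccos(n[2])),'yaw',np.degrees(np.arctan2(n[1],n[0])))
cx=np.array([n[0],n[1],0]);cx/=np.linalg.norm(cx)
k35=np.radians(35)
gx=np.cos(k35)*cx+np.sin(k35)*np.array([0,0,1]); gz=np.array([0,0,np.cos(k35)])-np.sin(k35)*cx; gy=np.cross(gz,gx)
L=np.c_[P@gx,P@gy,P@gz]; o=np.array([c@gx,c@gy,c@gz])
F=abs(L[:,0]-o[0])<2
for j in(1,2): print('face ext',j,np.percentile(L[F][:,j],[0,1,5,50,95,99,100]).round(1))
T=L[~F]; print('below face', np.percentile(L[:,0]-o[0],[0,1,5,50]).round(1), )
E2=(L[:,0]<o[0]-3); print('end z',np.percentile(L[E2][:,2],[50,90,99,100]).round(1),np.percentile(L[E2][:,1],[1,50,99]).round(1))
np.savez('g.npz',gx=gx,gy=gy,gz=gz,x=o[0])
# rectified image in gauge face plane
f=192/np.tan(np.radians(float(m['fovy']))/2)
yy=np.arange(-60,60,.25);zz=np.arange(60,-60,-.25)
Y,Z=np.meshgrid(yy+o[1],zz+o[2])
X=o[0]*gx+Y[...,None]*gy+Z[...,None]*gz
uv=proj(X.reshape(-1,3),m).reshape(*Y.shape,2).astype(np.float32)
cv2.imwrite('pics/rect.png',cv2.remap(im,uv[...,0],uv[...,1],cv2.INTER_CUBIC)); print(o)
E
```

```text
3660
2813 [490.14017132 307.48199811  46.36343126] [-0.31143078  0.7522432   0.58063847] tilt 54.50453827620661 yaw 112.48969087251464
face ext 1 [-608.4 -607.9 -605.2 -572.2 -533.2 -529.6 -528.2]
face ext 2 [-50.6 -49.8 -46.4 -16.2   9.1  10.2  11.1]
below face [-19.3 -11.3  -9.2  -0.1]
end z [ 9.5 10.3 10.9 11.6] [-608.5 -572.1 -530. ]
[ 105.73161834 -570.48136506  -17.43477746]
```

View pics/rect.png

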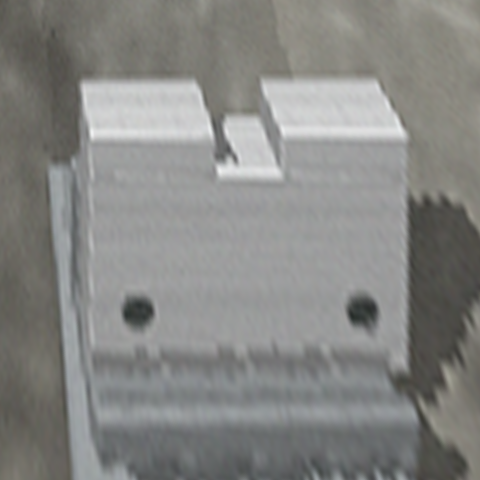

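```bash
python3 - <<'E'
from h import *
g=np.load('g.npz'); gx,gy,gz=g['gx'],g['gy'],g['gz']
o=gx*99.7+gy*-568.4+gz*-51; print('gauge o',o)
Rg=frame(-gz,-gx)
for h in(110,33):print(o+gz*h, rel(Rg,o+gz*h))
np.savez('go.npz',o=o,Rg=Rg)
E
```

```text
gauge o [482.74273773 319.90884255  15.40881645]
[506.87705113 261.61379088 105.51554132] (array([ -0.7, -35. ,  -1.9]), array([47.5, -5. , 84.9]))
[489.98303175 302.42032705  42.44083391] (array([ -0.7, -35. ,  -1.9]), array([  3.3,  -3.4, 148. ]))
```

Request:
drive_tool(
  twist=[
    [0,-7,0],
    [0,-14,0],
    [0,-21,-1],
    [0,-28,-1],
    [-0.7,-35,-1.9],
    [-0.7,-35,-1.9],
    [-0.7,-35,-1.9],
  ],
  xyz=[
    [15,0,0],
    [30,0,10],
    [47,-5,20],
    [47,-5,45],
    [47.5,-5,70],
    [47.5,-5,85],
    [47.5,-5,85],
  ],
  jaw=[0.8,0.6,0.5,0.5,0.5,0.5,0.5],
)

```text
time_s: 4.52
ee_pos: [506.0, 258.1, 101.6]
tool_rot: [-2.255, 1.518, 0.716]
force: [-0.2, -0.2, -0.5]
grip_width: 42.9
```

```bash
python3 - <<'E'
from h import *
g=np.load('go.npz'); o=g['o'];Rg=g['Rg'];gz=-Rg[:,2]
print(read_state()['q'],read_state()['grip_width']); print(rel(Rg,o+gz*33))
im,d,m=snap('wrist','w2')
k=np.array([[x,y,z] for x in(-6,6) for y in(-40,-8,8,40) for z in(30,60)],float)
B=np.c_[-Rg[:,0],np.cross(gz,-Rg[:,0]),gz]
uv=proj(o+k@B.T,m)
for a in uv: cv2.circle(im,tuple(int(t) for t in a.round()),2,(0,0,255),-1)
cv2.imwrite('pics/w2b.png',cv2.resize(im,None,fx=1.5,fy=1.5))
E
```

```text
[0.08484554 0.2910956  1.9564003  0.62837493 1.18587694 0.94055088] 42.851956538125854
(array([ 0.2, -0.1, -0.5]), array([-4.7, -2.4, 75.4]))
```

View pics/w2b.png

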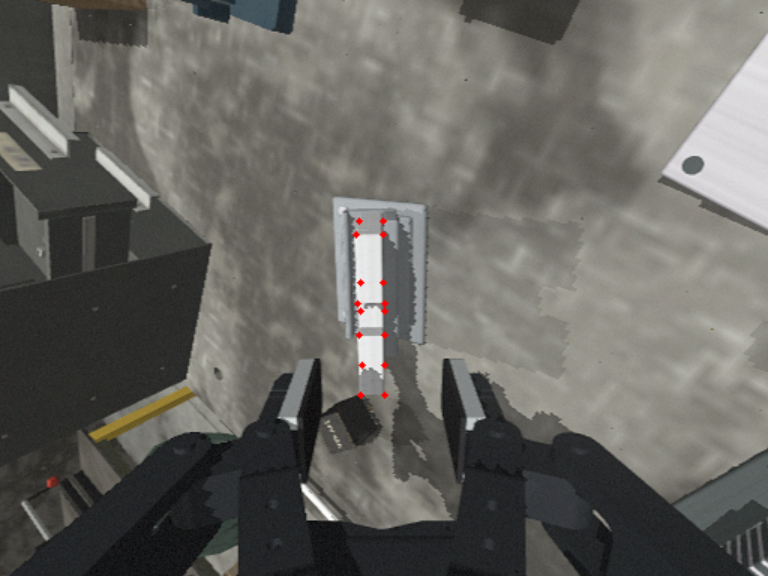

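Request:
drive_tool(
  twist=[
    [0,0,0],
    [0,0,-0.5],
    [0,0,-0.5],
    [0,0,-0.5],
    [0,0,-0.5],
  ],
  xyz=[
    [-4.7,-2.4,0],
    [-4.7,-2.4,25],
    [-4.7,-2.4,50],
    [-4.7,-2.4,75],
    [-4.7,-2.4,75],
  ],
  jaw=[0.5,0.5,0.5,0.5,0.5],
)

```text
time_s: 4.98
ee_pos: [488.4, 306.8, 45.5]
tool_rot: [-2.267, 1.499, 0.712]
force: [-0.9, -1.0, -0.5]
grip_width: 42.9
```

```bash
python3 - <<'E'
from h import *
g=np.load('go.npz'); o=g['o'];Rg=g['Rg'];gz=-Rg[:,2]
print(rel(Rg,o+gz*33),read_state()['force'])
im,d,m=snap('wrist','w3')
cv2.imwrite('pics/w3b.png',cv2.resize(im,None,fx=1.5,fy=1.5))
E
```

```text
(array([ 0.3, -0.1,  0.5]), array([ 5.6,  0.3, -0.2])) [-0.92178551 -0.99836289 -0.52818541]
```

View pics/w3b.png

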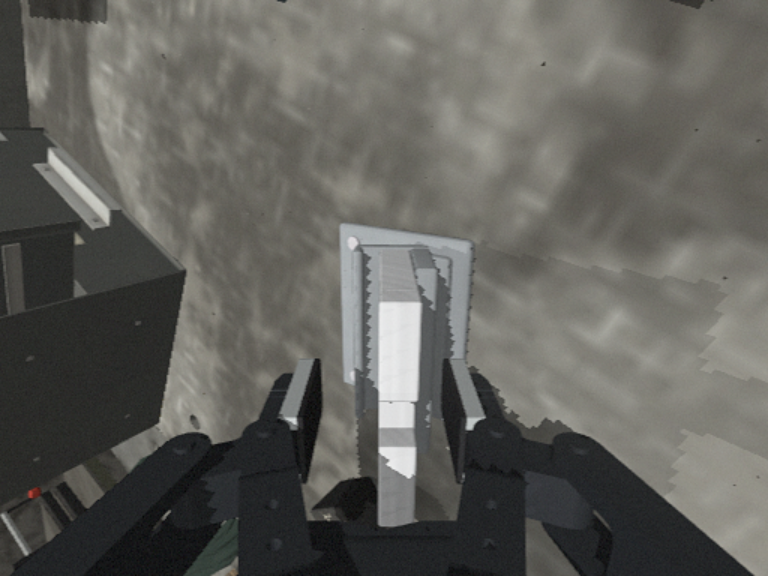

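Request:
drive_tool(
  twist=[
    [0,0,0.5],
    [0,0,0.5],
    [0,0,0.5],
  ],
  xyz=[
    [5.6,0,0],
    [5.6,0,0],
    [5.6,0,0],
  ],
  jaw=[0.5,0.5,0.4],
)

```text
time_s: 5.28
ee_pos: [493.5, 302.3, 45.9]
tool_rot: [-2.261, 1.507, 0.708]
force: [0.7, 0.1, -0.6]
grip_width: 34.4
```

```bash
python3 - <<'E'
from h import *
g=np.load('go.npz'); o=g['o'];Rg=g['Rg'];gz=-Rg[:,2]
print(rel(Rg,o+gz*33),read_state()['force'])
im,d,m=snap('wrist','w4')
cv2.imwrite('pics/w4b.png',cv2.resize(im[150:],None,fx=1.5,fy=1.5))
E
```

```text
(array([ 0. , -0.2,  0.1]), array([0.8, 3.2, 3.6])) [ 0.68435299  0.05473102 -0.63607509]
```

View pics/w4b.png

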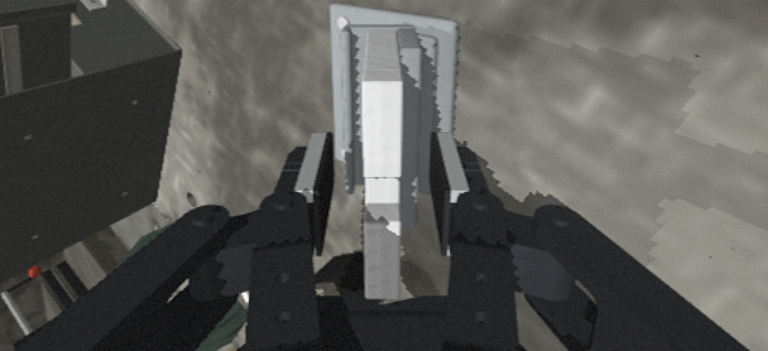

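```bash
python3 - <<'E'
from h import *
g=np.load('go.npz'); o=g['o'];Rg=g['Rg'];gz=-Rg[:,2]
for i in range(3): print(rel(Rg,o+gz*33),Tool()[1],read_state()['joint_vel'].round(3)); camera('wrist')
E
```

```text
(array([ 0. , -0.2,  0.1]), array([0.5, 2.9, 3.4])) [493.23636913 302.15178648  45.54272078] [-0.006  0.009  0.01   0.003 -0.001 -0.003]
(array([ 0.1, -0.2,  0.1]), array([0.3, 2.6, 3.1])) [492.96393848 301.97617101  45.13667037] [-0.005  0.01   0.008  0.001 -0.002 -0.003]
(array([ 0.1, -0.2,  0. ]), array([0.1, 2.2, 2.8])) [492.62968093 301.88958464  44.76857592] [-0.003  0.008  0.008  0.     0.002 -0.002]
```

Request:
drive_tool(
  twist=[
    [0,0,0],
    [0,0,0],
    [0,0,0],
    [0,0,0],
    [0,0,0],
    [0,0,0],
  ],
  xyz=[
    [0,2,2.5],
    [0,2,2.5],
    [0,2,2.5],
    [0,2,2.5],
    [0,2,2.5],
    [0,2,2.5],
  ],
  jaw=[0.2,0,0,0,0,0],
)

```text
time_s: 5.98
ee_pos: [489.7, 302.7, 42.9]
tool_rot: [-2.26, 1.508, 0.712]
force: [-2.5, 0.1, 5.3]
grip_width: 10.7
```

```bash
python3 - <<'E'
from h import *
g=np.load('go.npz'); o=g['o'];Rg=g['Rg'];gz=-Rg[:,2]
print(rel(Rg,o+gz*33),read_state()['force'],read_state()['grip_width'])
im,d,m=snap('wrist','w5')
cv2.imwrite('pics/w5b.png',cv2.resize(im[150:],None,fx=1.5,fy=1.5))
E
```

```text
(array([ 0.1, -0.1,  0. ]), array([ 0.5, -0.2,  0.2])) [-2.46376618  0.11986768  5.31793558] 10.686664125924512
```

View pics/w5b.png

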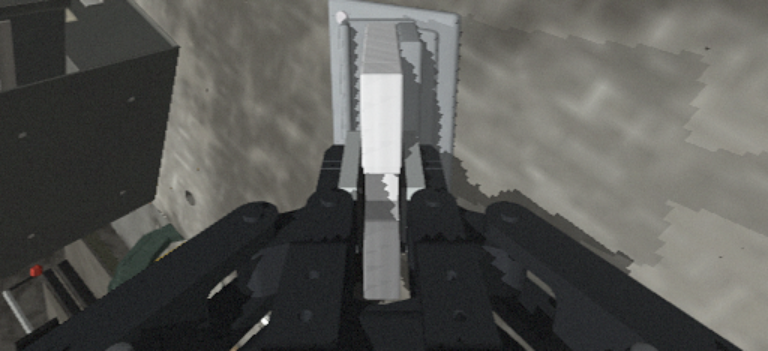

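Request:
drive_tool(
  twist=[
    [0,0,0],
    [0,0,0],
    [0,0,0],
    [0,0,0],
    [0,0,0],
  ],
  xyz=[
    [-2,0,-15],
    [-5,0,-35],
    [-8,0,-65],
    [-10,0,-100],
    [-10,0,-100],
  ],
  jaw=[0,0,0,0,0],
)

```text
time_s: 6.45
ee_pos: [513.9, 255.7, 135.4]
tool_rot: [-2.258, 1.506, 0.698]
force: [1.0, 0.1, -0.2]
grip_width: 10.5
```

```bash
python3 - <<'E'
from h import *
print(read_state()['force'],read_state()['grip_width'])
im,d,m=snap('wrist','w6')
cv2.imwrite('pics/w6b.png',cv2.resize(im[150:],None,fx=1.5,fy=1.5))
R,p=Tool()
Rp=frame([0,0,-1],[1,0,0]); print(rel(Rp,[641,150,130]),p)
# plate fit from top
im,d,m=snap('top','top1'); r=cut_out('setting_plate','top')[0]; c,_=cv2.findContours(r['region'].astype(np.uint8),0,2); q=cv2.boxPoints(cv2.minAreaRect(max(c,key=len)))
f=192/np.tan(np.radians(float(m['fovy']))/2);Rc=cv2.Rodrigues(m['rvec'])[0];C=-Rc.T@m['tvec']
ray=np.c_[(q[:,0]-m['cx'])/f,(q[:,1]-m['cy'])/f,np.ones(4)]@Rc; X=C+ray*((5-C[2])/ray[:,2:]); print(X.round(1),X.mean(0))
E
```

```text
[ 0.95596057  0.09646723 -0.23259602] 10.521368468502091
(array([-20.7,  30.4, -65.3]), array([123.2, -78.2, -81. ])) [512.37097255 256.33648187 133.1671432 ]
[[699.4 220.3   5. ]
 [698.4 143.7   5. ]
 [631.4 144.9   5. ]
 [632.4 220.7   5. ]] [665.40860583 182.37273233   5.        ]
```

View pics/w6b.png

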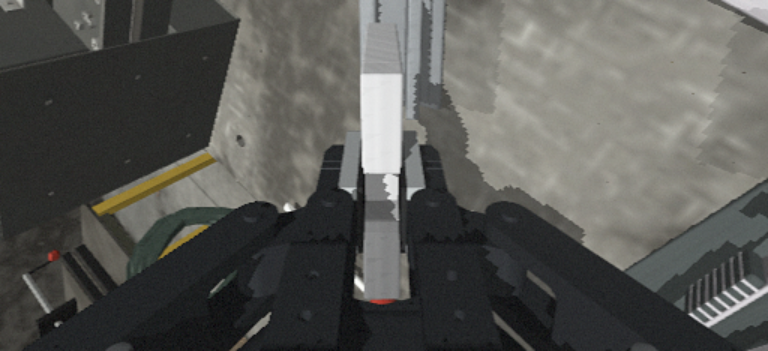

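Request:
drive_tool(
  twist=[
    [-1.9,2.9,-6.1],
    [-3.9,5.7,-12.3],
    [-5.8,8.6,-18.4],
    [-7.8,11.4,-24.6],
    [-9.7,14.3,-30.7],
    [-11.7,17.1,-36.8],
    [-13.6,20.0,-43.0],
    [-15.6,22.9,-49.1],
    [-17.5,25.7,-55.2],
    [-19.5,28.6,-61.4],
  ],
  xyz=[
    [12,-8,-15],
    [24,-15,-30],
    [36,-23,-40],
    [48,-31,-50],
    [60,-39,-60],
    [72,-46,-68],
    [84,-54,-74],
    [96,-62,-78],
    [108,-70,-80],
    [120,-76,-81],
  ],
  jaw=[0,0,0,0,0,0,0,0,0,0],
)

```text
time_s: 7.43
ee_pos: [633.7, 152.9, 124.5]
tool_rot: [-3.122, 0.092, 0.063]
force: [-0.3, -0.8, -2.8]
grip_width: 10.8
```

```bash
python3 - <<'E'
from h import *
Rp=frame([0,0,-1],[1,0,0]); print(rel(Rp,[641,150,80]),Tool()[1])
E
```

```text
(array([-1. ,  2.3, -3.4]), array([ 9.3,  3.1, 44.1])) [633.65367026 152.86294748 124.49743197]
```

Request:
drive_tool(
  twist=[
    [-1,2.3,-3.4],
    [-1,2.3,-3.4],
    [-1,2.3,-3.4],
    [-1,2.3,-3.4],
    [-1,2.3,-3.4],
  ],
  xyz=[
    [9,3,20],
    [9,3,44],
    [9,3,44],
    [9,3,44],
    [9,3,44],
  ],
  jaw=[0,0,0,0,0],
)

```text
time_s: 7.85
ee_pos: [639.8, 150.4, 79.1]
tool_rot: [3.141, 0.001, -0.004]
force: [0.2, -0.5, -1.4]
grip_width: 10.4
```

```bash
python3 - <<'E'
from h import *
Rp=frame([0,0,-1],[1,0,0]); 
im,d,m=snap('scene','s2');snap('wrist','w7');print(rel(Rp,[641,150,45]),Tool()[1],read_state()['force'])
W=pts(d,m); mk=(abs(W[...,0]-641)<60)&(abs(W[...,1]-150)<60)&(W[...,2]<120)&(W[...,2]>9)
v,u=np.where(mk); print(u.min(),u.max(),v.min(),v.max())
cv2.imwrite('pics/s2b.png',cv2.resize(im[90:250,170:330],None,fx=3.7,fy=3.7,interpolation=cv2.INTER_CUBIC))
E
```

```text
(array([-0. , -0.1,  0. ]), array([-0.7,  0.4, 36.2])) [641.66154446 150.41521966  81.21895093] [ 1.01318617  0.44240974 -0.52989202]
229 253 158 197
```

View pics/s2b.png

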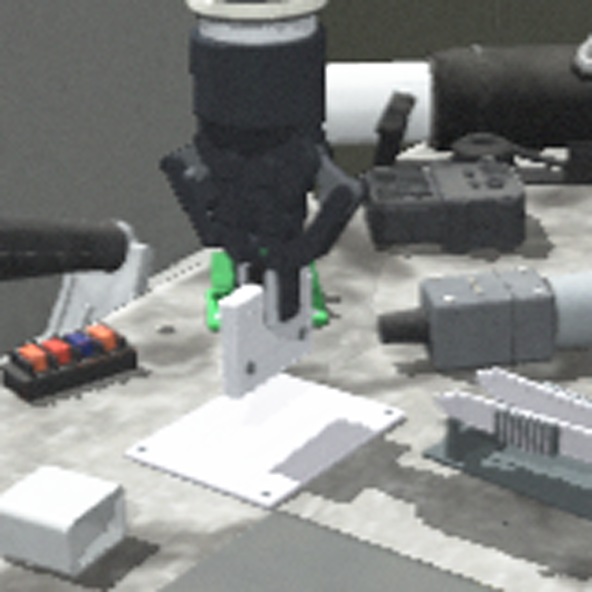

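View pics/w7.png

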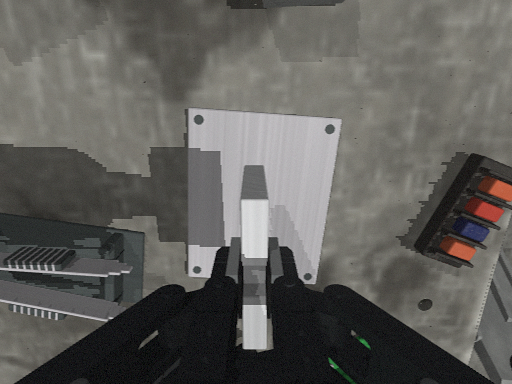

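The gauge hangs upright over the plate with the notch up. In the wrist view it sits at (255,210) over the plate, whose corners run (190,110)-(310,280). I'll lower it gently now.

Request:
drive_tool(
  twist=[
    [0,0,0],
    [0,0,0],
    [0,0,0],
    [0,0,0],
    [0,0,0],
    [0,0,0],
  ],
  xyz=[
    [0,0,15],
    [0,0,30],
    [0,0,37],
    [0,0,37],
    [0,0,38],
    [0,0,39],
  ],
  jaw=[0,0,0,0,0,0],
)

```text
time_s: 8.45
ee_pos: [642.3, 150.5, 42.8]
tool_rot: [-3.141, -0.0, -0.004]
force: [0.1, 0.1, -1.1]
grip_width: 10.5
```

```bash
python3 - <<'E'
from h import *
for i in range(4): camera('top'); print(Tool()[1],read_state()['force'])
print(np.degrees(read_state()['tool_rot']))
E
```

```text
[642.37141264 150.52443097  42.81950419] [-0.49353696 -0.26078963 -2.08693345]
[642.33885987 150.54072841  42.92649138] [-0.28284123 -1.15965093 -1.95966979]
[642.34604639 150.54974647  43.03383323] [ 0.01658967  0.00939288 -2.31257422]
[642.28552367 150.57094839  43.01232558] [ 0.11249198  0.50459669 -2.38433086]
[-1.79956874e+02 -2.98191813e-02 -2.33824428e-01]
```

Request:
drive_tool(
  twist=[
    [0,0,0],
    [0,0,0],
    [0,0,0],
    [0,0,0],
    [0,0,0],
  ],
  xyz=[
    [0,0,1],
    [0,0,2],
    [0,0,3],
    [0,0,4],
    [0,0,4],
  ],
  jaw=[0,0,0,0,0],
)

```text
time_s: 9.07
ee_pos: [642.1, 150.5, 38.7]
tool_rot: [-3.141, -0.001, -0.003]
force: [-0.9, -0.5, -1.6]
grip_width: 10.6
```

Request:
drive_tool(
  twist=[
    [0,0,0],
    [0,0,0],
    [0,0,0],
    [0,0,0],
  ],
  xyz=[
    [0,0,0.7],
    [0,0,1.4],
    [0,0,2],
    [0,0,2],
  ],
  jaw=[0,0,0,0],
)

```text
time_s: 9.4
ee_pos: [642.2, 150.6, 38.0]
tool_rot: [-3.141, -0.001, -0.004]
force: [-3.3, -0.1, 5.4]
grip_width: 11.0
```

```bash
python3 - <<'E'
from h import *
im,d,m=snap('scene','s3');print(Tool()[1],read_state()['force'])
cv2.imwrite('pics/s3b.png',cv2.resize(im[130:250,170:330],None,fx=4,fy=4,interpolation=cv2.INTER_CUBIC))
E
```

```text
[642.20161688 150.61208577  37.92260943] [-3.02551376 -0.79120724  5.64707771]
```

View pics/s3b.png

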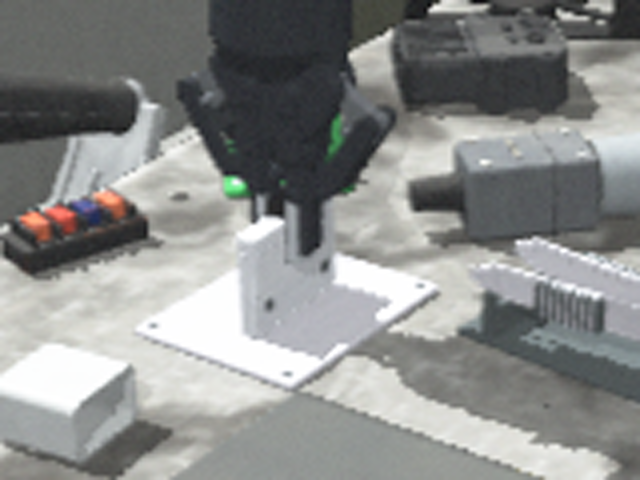

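Contact shows at z≈38, as expected: the force reads +5.6 N and the foot is on the plate. I'll open the jaws now.

Request:
drive_tool(
  twist=[
    [0,0,0],
    [0,0,0],
    [0,0,0],
    [0,0,0],
    [0,0,0],
    [0,0,0],
  ],
  xyz=[
    [0,0,0],
    [0,0,0],
    [0,0,0],
    [0,0,0],
    [0,0,0],
    [0,0,0],
  ],
  jaw=[0.16,0.2,0.25,0.35,0.45,0.5],
)

```text
time_s: 9.95
ee_pos: [642.2, 150.6, 37.7]
tool_rot: [-3.141, -0.001, -0.003]
force: [-0.1, -0.6, 0.3]
grip_width: 42.6
```

```bash
python3 - <<'E'
from h import *
im,d,m=snap('wrist','w8');print(Tool()[1],read_state()['force'],read_state()['grip_width'])
E
```

```text
[642.16286136 150.57555807  37.76775247] [ 0.03954365  0.86656345 -0.31601756] 42.54499879418676
```

View pics/w8.png

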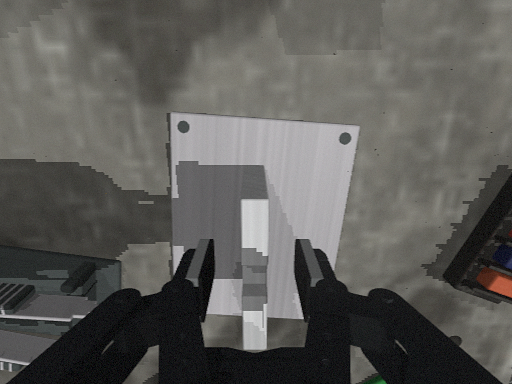

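Jaws are open and the gauge stands free at (255,270). I'll retreat straight up.

Request:
drive_tool(
  twist=[
    [0,0,0],
    [0,0,0],
    [0,0,0],
    [0,0,0],
    [0,0,0],
    [0,0,0],
  ],
  xyz=[
    [0,0,-15],
    [0,0,-45],
    [0,0,-85],
    [0,0,-125],
    [0,0,-150],
    [0,0,-150],
  ],
  jaw=[0.5,0.5,0.5,0.6,0.8,1],
)

```text
time_s: 10.5
ee_pos: [646.8, 151.5, 198.1]
tool_rot: [-3.138, -0.001, -0.026]
force: [1.1, 0.1, 0.4]
grip_width: 73.3
```

```bash
python3 - <<'E'
from h import *
im,d,m=snap('wrist','w9');print(Tool()[1])
im2,d2,m2=snap('scene','s4')
for n,dd,mm in(('wrist',d,m),('scene',d2,m2)):
  W=pts(dd,mm)
  for l in('gauge','tweezers'):
    for r in cut_out(l,n): w=W[r['region']]; print(n,l,r['p'],r['xy'],np.nanmedian(w,0).round())
W=pts(d,m); k=(W[...,2]>58)&(W[...,2]<72)&(abs(W[...,0]-642)<30)&(abs(W[...,1]-150)<60); P=W[k]; print(len(P),P.mean(0),np.percentile(P,[1,99],axis=0),np.median(P[:,2]))
q=P[:,:2]-P[:,:2].mean(0); v=np.linalg.svd(q)[2][0]; print('dir',np.degrees(np.arctan2(v[1],v[0])))
E
```

```text
[645.15712183 151.13447119 194.55496084]
wrist gauge 0.62 [247.9, 174.1] [642. 153.  65.]
wrist tweezers 0.67 [87.6, 211.8] [469. 107.  38.]
scene gauge 0.62 [244.2, 193.9] [637. 161.  39.]
scene gauge 0.51 [323.5, 199.4] [481.  82.  35.]
scene tweezers 0.6 [320.4, 204.8] [470. 114.  34.]
831 [642.51585768 153.77823727  64.93485141] [[636.73700451 111.67244144  59.98317367]
 [648.03867125 190.7109121   66.68858558]] 65.03404669338889
dir -89.90921394376458
```

View pics/w9.png

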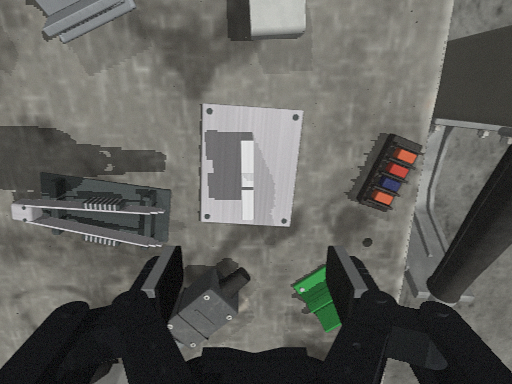

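The gauge stands at (642.5,151), with its top at z=65 and its long axis along y to within 0.1°. Tweezers next.

Request:
drive_tool(
  twist=[
    [0,0,-7],
    [0,0,-14],
    [0,0,-21],
    [0,0,-28],
    [0,0,-35],
    [0,0,-42],
    [0,0,-49],
    [0,0,-56],
    [0,0,-63],
    [0,0,-70],
  ],
  xyz=[
    [-15,4,-5],
    [-30,9,-5],
    [-46,14,-5],
    [-62,18,-5],
    [-78,23,-5],
    [-95,28,-5],
    [-115,33,-5],
    [-135,40,-5],
    [-155,46,-5],
    [-175,51,-5],
  ],
  jaw=[1,1,1,1,1,1,1,1,1,1],
)

```text
time_s: 11.63
ee_pos: [463.3, 98.6, 189.1]
tool_rot: [-2.566, -1.809, 0.007]
force: [-0.6, 0.5, -0.3]
grip_width: 85.5
```

Request:
drive_tool(
  twist=[
    [0,0,-6],
    [0,0,-12],
    [0,0,-12],
    [0,0,-12],
  ],
  xyz=[
    [0,0,0],
    [0,0,0],
    [0,0,0],
    [0,0,0],
  ],
  jaw=[1,1,1,1],
)

```text
time_s: 11.97
ee_pos: [462.5, 98.4, 187.9]
tool_rot: [-2.364, -2.062, 0.01]
force: [1.1, 0.0, 0.0]
grip_width: 85.2
```

```bash
python3 - <<'E'
from h import *
im,d,m=snap('wrist','w10');print(Tool(),read_state()['q'])
cv2.imwrite('pics/w10b.png',cv2.resize(im,None,fx=1.5,fy=1.5))
W=pts(d,m)
for l in('tweezers','rest','tips','grip','tip_left','tip_right','blade_left'):
    for r in cut_out(l,'wrist'): w=W[r['region']]; print(l,round(r['p'],2),r['xy'],np.nanmedian(w,0).round())
E
```

```text
(array([[ 1.35774732e-01,  9.90715089e-01, -6.98813348e-03],
       [ 9.90737887e-01, -1.35784725e-01, -9.73836600e-04],
       [-1.91367640e-03, -6.79118619e-03, -9.99975109e-01]]), array([462.83398409,  98.51849653, 188.18568686])) [ 1.56988511e-01 -8.63113958e-02  2.06525865e+00  1.41962095e-04
  1.16969991e+00 -1.27766156e+00]
tweezers 0.61 [245.8, 175.9] [463. 109.  42.]
rest 0.83 [255.7, 170.2] [461.  99.   4.]
tips 0.79 [268.6, 173.9] [462. 111.  42.]
grip 0.71 [270.9, 173.8] [461. 110.  42.]
tip_left 0.81 [269.6, 191.7] [477. 116.  42.]
tip_right 0.58 [238.9, 185.5] [472.  81.  42.]
tip_right 0.47 [316.9, 315.0] [637. 149.  45.]
blade_left 0.84 [269.1, 194.1] [481. 115.  42.]
```

View pics/w10b.png

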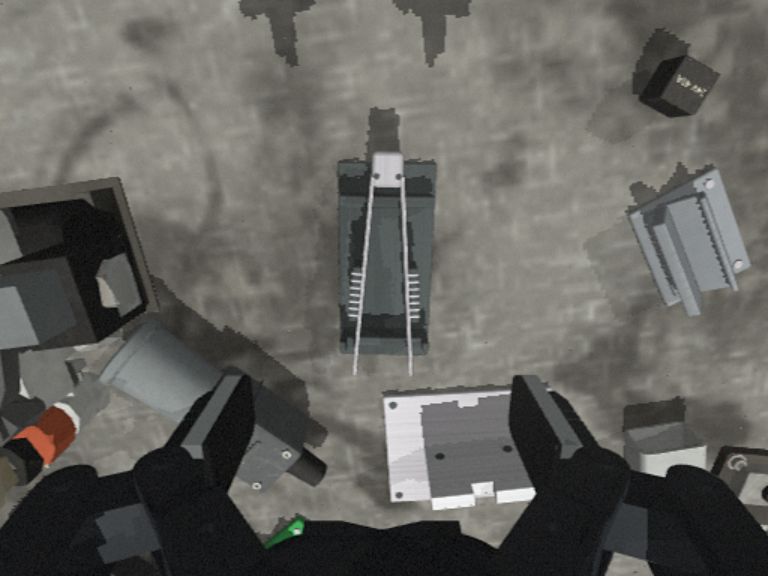

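The wrist picture (1.5x) shows the tweezers' heel at (388,155), the ribs at (356,295) and (413,295), and the tips at (356,373) and (410,373).

```bash
cat >> h.py <<'E'
def unproj(uv,z,m):
    f=192/np.tan(np.radians(float(m['fovy']))/2);Rc=cv2.Rodrigues(np.array(m['rvec'],float))[0];C=-Rc.T@np.array(m['tvec']).ravel()
    q=np.atleast_2d(uv).astype(float); ray=np.c_[(q[:,0]-m['cx'])/f,(q[:,1]-m['cy'])/f,np.ones(len(q))]@Rc
    return C+ray*((z-C[2])/ray[:,2:])
E
python3 - <<'E'
from h import *
im,d,m=load('w10'); W=pts(d,m)
print(unproj(np.array([[388,152],[372,187],[404,187],[356,373],[411,374]])/1.5,42,m).round(1))
cv2.imwrite('pics/w10c.png',cv2.resize(im[95:255,210:310],None,fx=3.7,fy=3.7,interpolation=cv2.INTER_CUBIC))
Y,X=np.meshgrid(np.arange(160,40,-.25),np.arange(360,560,.4))  # rows x, cols y
r=np.stack([X,Y,0*X+42],-1); uv=proj(r.reshape(-1,3),m).reshape(*X.shape,2).astype(np.float32)
o=cv2.remap(im,uv[...,0],uv[...,1],cv2.INTER_CUBIC); cv2.imwrite('pics/tw.png',o)
E
```

```text
[[390.1 112.   42. ]
 [409.7  99.3  42. ]
 [412.4 119.3  42. ]
 [538.9  68.9  42. ]
 [545.1 108.3  42. ]]
```

View pics/tw.png

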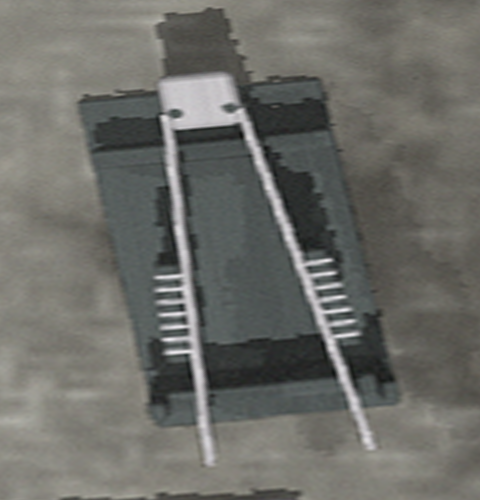

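```bash
python3 - <<'E'
from h import *
a=np.radians(-8.0); Rp=frame([0,0,-1],[-np.sin(a),np.cos(a),0]); 
for z in(60,14): print(rel(Rp,[482,97.2,z]))
E
```

```text
(array([-0.3,  0.1,  0.3]), array([  1.3,  19.3, 128.9]))
(array([-0.3,  0.1,  0.3]), array([  1.3,  19.5, 174.9]))
```

Request:
drive_tool(
  twist=[
    [-0.3,0,0.3],
    [-0.3,0,0.3],
    [-0.3,0,0.3],
    [-0.3,0,0.3],
    [-0.3,0,0.3],
    [-0.3,0,0.3],
  ],
  xyz=[
    [1,19,30],
    [1,19,60],
    [1,19,90],
    [1,19,115],
    [1,19,125],
    [1,19,125],
  ],
  jaw=[1,1,1,1,1,1],
)

```text
time_s: 12.87
ee_pos: [479.0, 96.6, 61.1]
tool_rot: [-2.369, -2.06, 0.01]
force: [-0.3, 0.2, -0.1]
grip_width: 85.5
```

```bash
python3 - <<'E'
from h import *
im,d,m=snap('wrist','w11');a=np.radians(-8.0); Rp=frame([0,0,-1],[-np.sin(a),np.cos(a),0]); 
print(rel(Rp,[482,97.2,14]))
cv2.imwrite('pics/w11b.png',cv2.resize(im,None,fx=1.5,fy=1.5))
E
```

```text
(array([-0.1,  0.1,  0. ]), array([ 0.6,  1.3, 49.1]))
```

View pics/w11b.png

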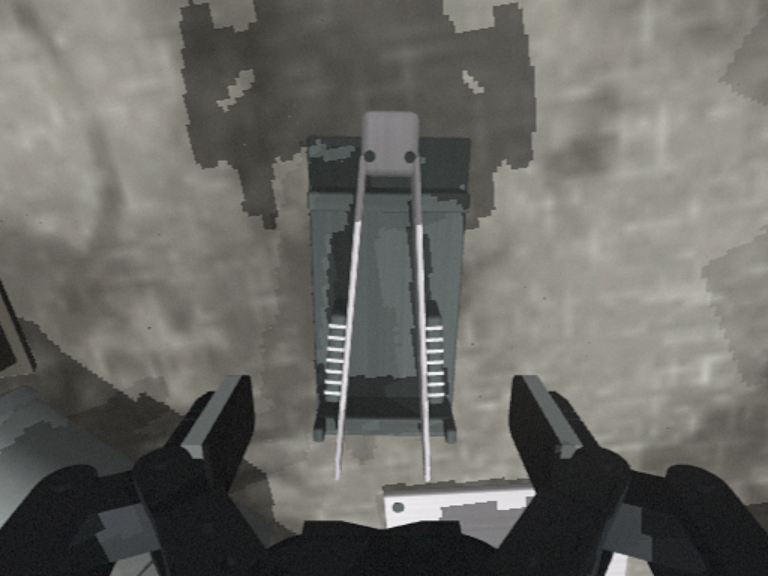

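```bash
python3 - <<'E'
from h import *
im,d,m=load('w11')
h=unproj(np.array([[391,111]])/1.5,42,m)[0]; t=unproj(np.array([[338,477],[427,480]])/1.5,36,m); g=unproj(np.array([[326,360],[443,360]])/1.5,42,m)
print(h,t,g,g.mean(0)); u=t.mean(0)-h; print(np.degrees(np.arctan2(u[1],u[0])), np.hypot(*u[:2]),np.hypot(*(t[1]-t[0])[:2]))
u=u/np.hypot(*u[:2]); print('grip from heel',h+u*93)
a=np.arctan2(u[1],u[0]); Rp=frame([0,0,-1],[-np.sin(a),np.cos(a),0]); print(rel(Rp,list((h+u*93)[:2])+[14]))
e=t.mean(0)-u*67; print(e)
E
```

```text
[389.87031207 112.11754217  42.        ] [[541.62911775  67.4045697   36.        ]
 [548.86215258 107.73174684  36.        ]] [[478.85558724  73.85092831  42.        ]
 [485.30882042 120.48069096  42.        ]] [482.08220383  97.16580963  42.        ]
-8.978540760294669 157.30277581241876 40.97069696333802
grip from heel [481.73077018  97.60354081  38.45270087]
(array([-0.1,  0.1,  1. ]), array([ 1. ,  1. , 49.1]))
[479.06659545  98.02448184  38.55558109]
```

Request:
drive_tool(
  twist=[
    [0,0,1],
    [0,0,1],
    [0,0,1],
    [0,0,1],
    [0,0,1],
  ],
  xyz=[
    [1,1,15],
    [1,1,30],
    [1,1,45],
    [1,1,49],
    [1,1,49],
  ],
  jaw=[1,1,1,1,0.9],
)

```text
time_s: 13.33
ee_pos: [482.3, 97.7, 14.8]
tool_rot: [-2.388, -2.041, 0.005]
force: [0.6, -0.7, -0.1]
grip_width: 77.3
```

Request:
drive_tool(
  twist=[
    [0,0,0],
    [0,0,0],
    [0,0,0],
    [0,0,0],
    [0,0,0],
  ],
  xyz=[
    [0,0,0],
    [0,0,0],
    [0,0,0],
    [0,0,0],
    [0,0,0],
  ],
  jaw=[0.75,0.65,0.58,0.58,0.58],
)

```text
time_s: 13.75
ee_pos: [482.8, 97.8, 15.4]
tool_rot: [2.388, 2.04, -0.003]
force: [-0.4, 0.2, 0.3]
grip_width: 49.7
```

```bash
python3 - <<'E'
from h import *
im,d,m=snap('wrist','w12');print(Tool()[1],read_state()['grip_width'],read_state()['force'])
cv2.imwrite('pics/w12b.png',cv2.resize(im,None,fx=1.5,fy=1.5))
E
```

```text
[482.59385559  97.80018263  15.23457198] 49.55325363446655 [ 0.46791324 -1.41579369  0.63875042]
```

View pics/w12b.png

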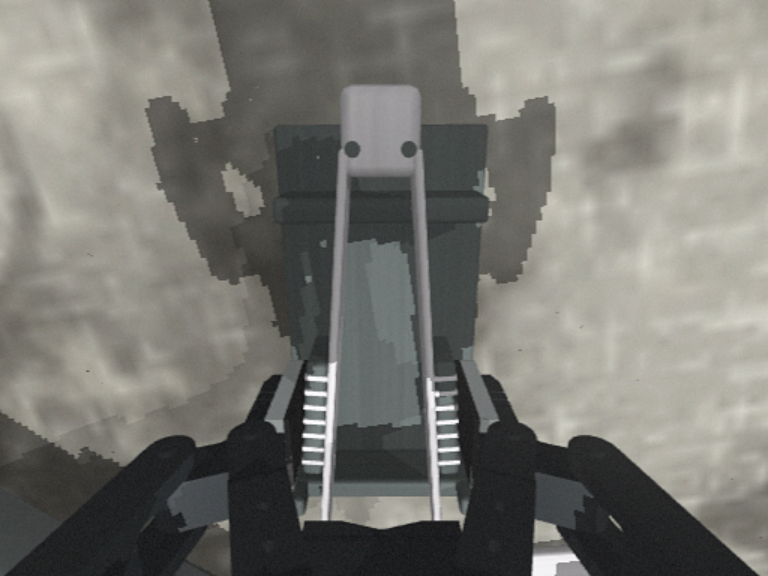

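Request:
drive_tool(
  twist=[
    [0,0,0],
    [0,0,0],
    [0,0,0],
    [0,0,0],
    [0,0,0],
  ],
  xyz=[
    [0,0,0],
    [0,0,0],
    [0,0,0],
    [0,0,0],
    [0,0,0],
  ],
  jaw=[0.5,0.45,0.41,0.41,0.41],
)

```text
time_s: 14.22
ee_pos: [483.8, 98.0, 16.9]
tool_rot: [2.388, 2.04, -0.001]
force: [-2.6, -1.0, 9.6]
grip_width: 35.4
```

Request:
drive_tool(
  twist=[
    [0,0,0],
    [0,0,0],
    [0,0,0],
    [0,0,0],
    [0,0,0],
    [0,0,0],
    [0,0,0],
  ],
  xyz=[
    [0,0,-5],
    [0,0,-15],
    [0,0,-30],
    [0,0,-50],
    [0,0,-80],
    [0,0,-110],
    [0,0,-110],
  ],
  jaw=[0.41,0.41,0.41,0.41,0.41,0.41,0.41],
)

```text
time_s: 14.8
ee_pos: [488.3, 98.9, 133.8]
tool_rot: [2.383, 2.036, 0.014]
force: [1.5, -0.1, 0.1]
grip_width: 35.2
```

```bash
python3 - <<'E'
from h import *
im,d,m=snap('wrist','w13');im2,d2,m2=snap('scene','s5');print(Tool()[1],read_state()['grip_width'],read_state()['force'])
cv2.imwrite('pics/w13b.png',cv2.resize(im,None,fx=1.5,fy=1.5))
cv2.imwrite('pics/s5b.png',cv2.resize(im2[120:260,220:380],None,fx=4,fy=4,interpolation=cv2.INTER_CUBIC))
E
```

```text
[485.12115988  98.34369969 128.91688957] 35.28330372375674 [-0.25597197 -0.30303539 -1.43133148]
```

View pics/w13b.png

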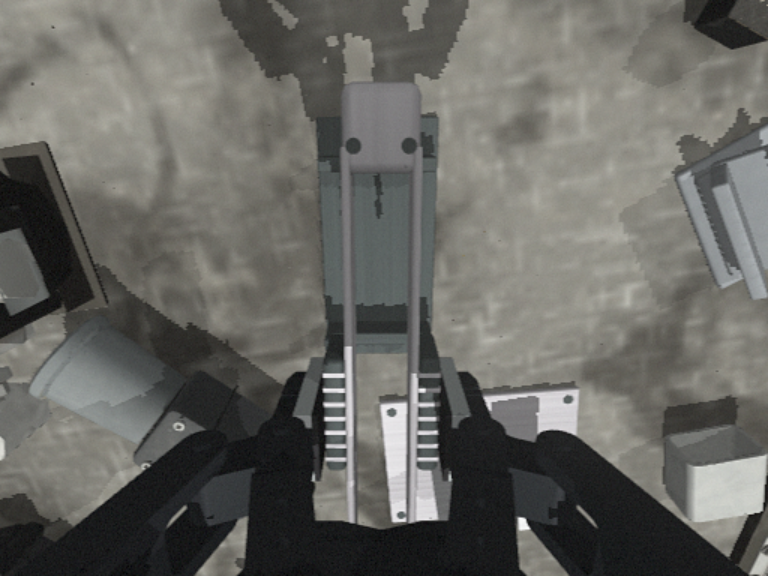

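View pics/s5b.png

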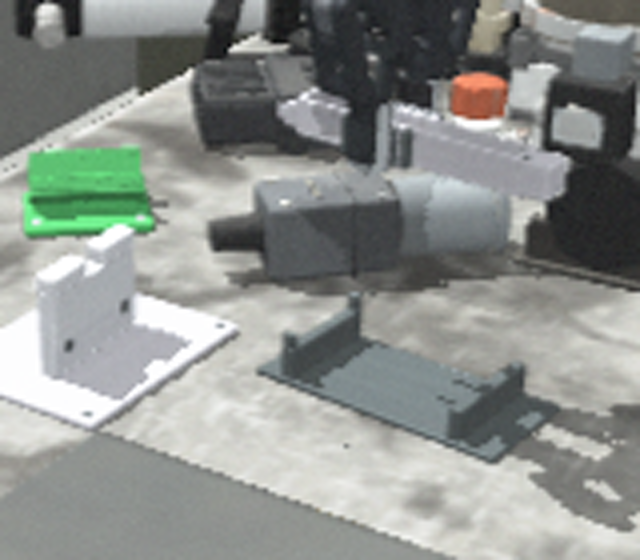

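The tweezers are off the rest and squeezed, and the gauge still stands. I'll check the gap and tilt from the wrist picture, and from the top camera.

```bash
python3 - <<'E'
from h import *
R,p=Tool()
# camera in tool fixed: 
Rt=np.array([[1,0,0],[0,.946,.323],[0,-.323,.946]]); ct=np.array([0.21,-83.07,-142.63])
f=192/np.tan(np.radians(65.32816617/2))
def rect(n,h,out):
    im=load(n)[0]
    X,Y=np.meshgrid(np.arange(-40,40,.2),np.arange(-110,20,.25)) # tool x,y
    P=np.stack([X,Y,0*X+h],-1)-ct; c=P@Rt
    u=(c[...,0]/c[...,2]*f+254.04).astype(np.float32); v=(c[...,1]/c[...,2]*f+191.45).astype(np.float32)
    cv2.imwrite(f'pics/{out}.png',cv2.remap(im,u,v,cv2.INTER_CUBIC))
rect('w12',-26.8,'r12'); rect('w13',-26.8,'r13')
a=cv2.imread('pics/r12.png');b=cv2.imread('pics/r13.png'); cv2.imwrite('pics/rr.png',np.hstack([a,b]))
# heel tilt by depth
im,d,m=load('w13'); W=pts(d,m); 
for (v,u) in((65,254),(95,254),(105,254)): print(W[v,u-8:u+8].mean(0))
print(np.nanmedian(W[253:262,232:234].reshape(-1,3),0), np.nanmedian(W[270:320,220:290][...,2]))
im,d,m=load('w12'); W=pts(d,m); 
for (v,u) in((65,254),(95,254),(105,254)): print(W[v,u-8:u+8].mean(0))
E
```

```text
[397.74895318 112.68190083 157.4020393 ]
[408.00889183 111.05413408 157.60225646]
[411.5645368  110.48606561 157.70244591]
[474.67116749  90.86367194 158.28568955] 5.894536304994689
[392.67379324 111.6605827   41.91518696]
[402.7816     110.05979678  42.20132242]
[406.31123741 109.4987634   41.56282392]
```

View pics/rr.png

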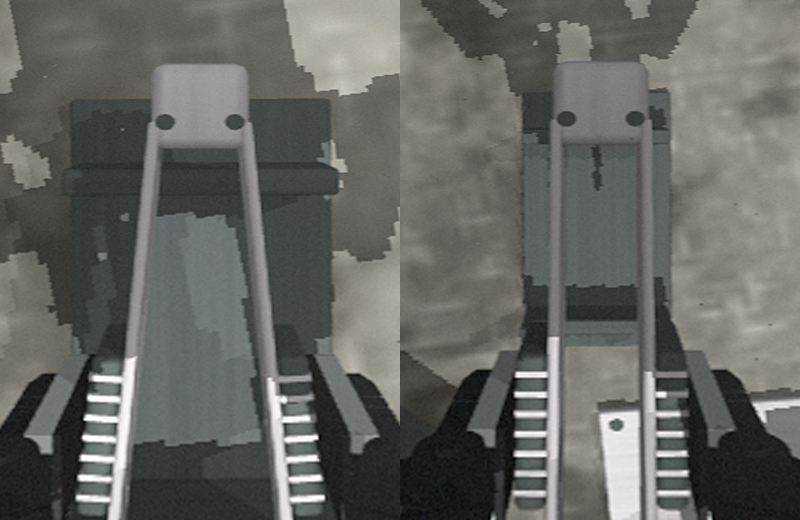

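```bash
python3 - <<'E'
from h import *
Rp=frame([0,0,-1],[0,1,0]); print(rel(Rp,[578.4,151,128]),Tool()[1])
E
```

```text
(array([ 0.3,  0. , -9. ]), array([66.6, 83.9,  1.3])) [485.12115988  98.34369969 128.91688957]
```

Request:
drive_tool(
  twist=[
    [0,0,-2],
    [0,0,-4],
    [0,0,-6],
    [0,0,-8],
    [0.3,0,-9],
    [0.3,0,-9],
    [0.3,0,-9],
  ],
  xyz=[
    [13,16,0],
    [26,33,0],
    [39,50,0],
    [52,67,0],
    [66.5,84,1],
    [66.5,84,1],
    [66.5,84,1],
  ],
  jaw=[0.415,0.415,0.415,0.415,0.415,0.415,0.415],
)

```text
time_s: 15.48
ee_pos: [577.6, 151.0, 126.0]
tool_rot: [-2.219, -2.221, 0.007]
force: [-0.6, 0.0, -1.8]
grip_width: 35.3
```

```bash
python3 - <<'E'
from h import *
Rp=frame([0,0,-1],[0,1,0]); 
im,d,m=snap('scene','s6');im2,d2,m2=snap('top','t6');im3,d3,m3=snap('wrist','w14')
print(rel(Rp,[578.4,151,65]),Tool()[1],read_state()['grip_width'])
a=cv2.resize(im[120:230,190:310],None,fx=4.5,fy=4.5,interpolation=cv2.INTER_CUBIC); cv2.imwrite('pics/s6b.png',a)
cv2.imwrite('pics/t6b.png',cv2.resize(im2[130:230,210:330],None,fx=5,fy=5,interpolation=cv2.INTER_CUBIC))
E
```

```text
(array([-0.2,  0.1,  0. ]), array([ 0.7,  2. , 61.8])) [576.63769626 150.34084097 126.82472056] 35.56594495369551
```

View pics/s6b.png

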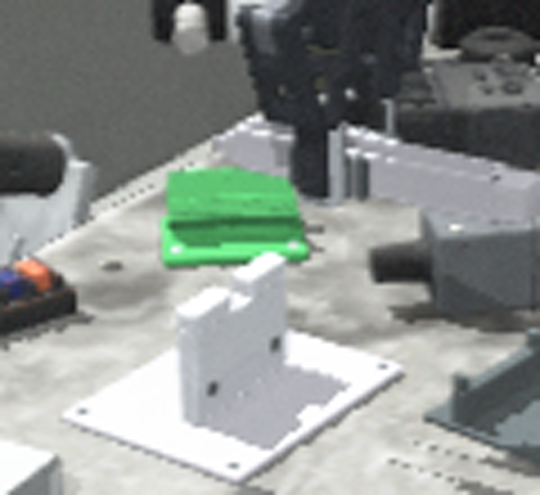

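View pics/t6b.png

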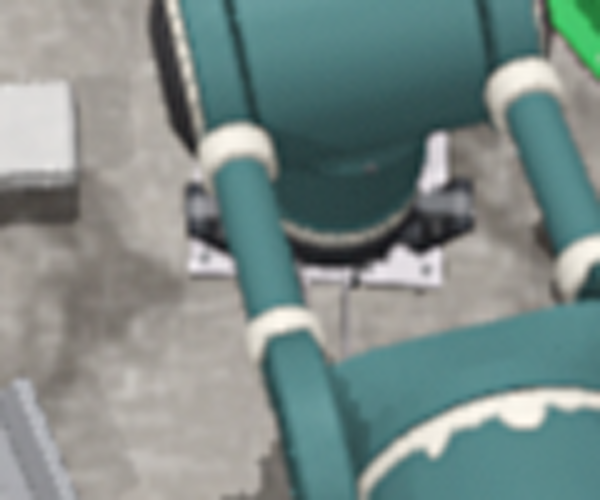

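View pics/w14.png

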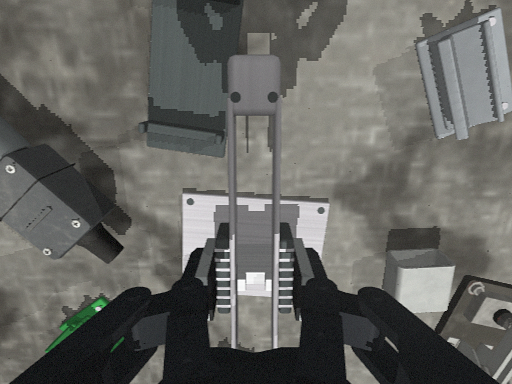

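The wrist view shows the notch at (256,281), centred between the blades at columns 235 and 276. The scene view shows the gauge standing clear below the tips. I'll descend.

Request:
drive_tool(
  twist=[
    [0,0,0],
    [0,0,0],
    [0,0,0],
    [0,0,0],
    [0,0,0],
    [0,0,0],
  ],
  xyz=[
    [0.7,2,12],
    [0.7,2,24],
    [0.7,2,36],
    [0.7,2,46],
    [0.7,2,52],
    [0.7,2,52],
  ],
  jaw=[0.415,0.415,0.415,0.415,0.415,0.415],
)

```text
time_s: 16.13
ee_pos: [576.4, 150.4, 72.0]
tool_rot: [-2.218, -2.218, 0.012]
force: [-0.5, 0.8, -1.1]
grip_width: 36.0
```

```bash
python3 - <<'E'
from h import *
Rp=frame([0,0,-1],[0,1,0]); 
im,d,m=snap('scene','s7');im3,d3,m3=snap('wrist','w15')
print(rel(Rp,[578.4,151,65]),Tool()[1],read_state()['grip_width'],read_state()['joint_vel'].round(3))
a=cv2.resize(im[120:230,190:310],None,fx=5,fy=5,interpolation=cv2.INTER_CUBIC); cv2.imwrite('pics/s7b.png',a)
E
```

```text
(array([-0.3,  0.1,  0. ]), array([0.1, 0.3, 9.2])) [578.10575191 150.86471704  74.21210043] 35.19488480280692 [-0.    -0.014 -0.02  -0.     0.    -0.002]
```

View pics/s7b.png

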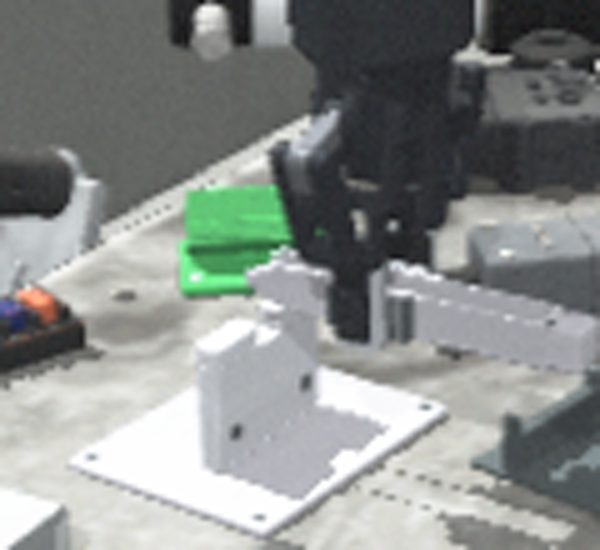

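View pics/w15.png

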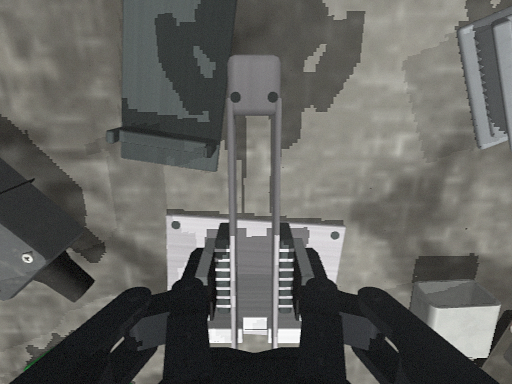

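Request:
drive_tool(
  twist=[
    [0,0,0],
    [0,0,0],
    [0,0,0],
    [0,0,0],
    [0,0,0],
    [0,0,0],
    [0,0,0],
    [0,0,0],
  ],
  xyz=[
    [0,0,3],
    [0,0,6],
    [0,0,8],
    [0,0,8],
    [0,0,8],
    [0,0,8],
    [0,0,8],
    [0,0,8],
  ],
  jaw=[0.415,0.415,0.415,0.415,0.415,0.415,0.415,0.415],
)

```text
time_s: 16.9
ee_pos: [578.2, 150.9, 66.5]
tool_rot: [-2.22, -2.22, 0.007]
force: [0.2, 0.1, -0.6]
grip_width: 35.3
```

```bash
python3 - <<'E'
from h import *
Rp=frame([0,0,-1],[0,1,0]); 
im,d,m=snap('scene','s8');im3,d3,m3=snap('wrist','w16')
print(rel(Rp,[578.4,151,65]),Tool()[1],read_state()['grip_width'],read_state()['joint_vel'].round(3))
W=pts(d,m); k=(abs(W[...,1]-151)<45)&(W[...,0]>600)&(W[...,0]<665)&(W[...,2]>68)&(W[...,2]<110)
P=W[k]; 
import sys
print(len(P)); 
if len(P): print(np.percentile(P,[2,50,98],axis=0).round(1)); F=P[P[:,0]>632]; print('fwd',len(F),F.round(0)[:60:2].tolist())
G=W[(abs(W[...,1]-151)<45)&(abs(W[...,0]-642)<12)&(W[...,2]>50)&(W[...,2]<69)]; print('gauge top',np.percentile(G,[2,50,98],axis=0).round(1))
im2=im.copy()
t=np.array([Tool()[1][0]+64,Tool()[1][1],0]); 
for y in(-8,8): 
  u=proj(t+[0,y,Tool()[1][2]+18],m)[0]; print(u); cv2.circle(im2,tuple(int(a) for a in u.round()),0,(0,0,255),-1)
cv2.imwrite('pics/s8b.png',cv2.resize(im2[150:220,210:300],None,fx=8,fy=8,interpolation=cv2.INTER_NEAREST))
E
```

```text
(array([-0.3,  0.1,  0. ]), array([0.1, 0.2, 1.4])) [578.2095262  150.91060197  66.42563534] 35.42995570066326 [ 0.001  0.001 -0.002  0.001 -0.    -0.002]
142
[[601.8 140.4  72.4]
 [621.6 162.6  82.6]
 [640.7 166.1  91.1]]
fwd 30 [[637.0, 142.0, 87.0], [642.0, 144.0, 84.0], [637.0, 143.0, 85.0], [644.0, 139.0, 80.0], [638.0, 141.0, 82.0], [637.0, 162.0, 87.0], [640.0, 165.0, 86.0], [636.0, 163.0, 86.0], [640.0, 165.0, 83.0], [637.0, 162.0, 83.0], [640.0, 166.0, 81.0], [638.0, 161.0, 80.0], [640.0, 162.0, 77.0], [635.0, 162.0, 79.0], [635.0, 162.0, 76.0]]
gauge top [[635.3 134.6  50.5]
 [638.1 173.1  58. ]
 [647.4 192.8  66. ]]
[242.91144816 172.79597762]
[238.8104435  175.33110306]
```

View pics/s8b.png

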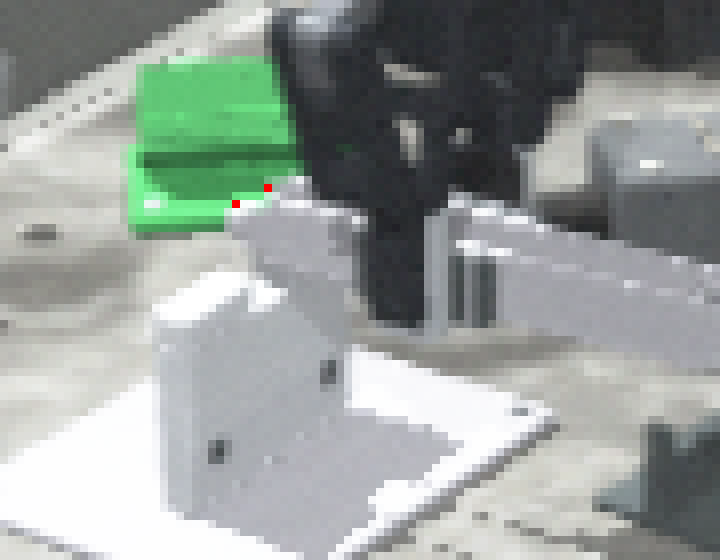

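View pics/w16.png

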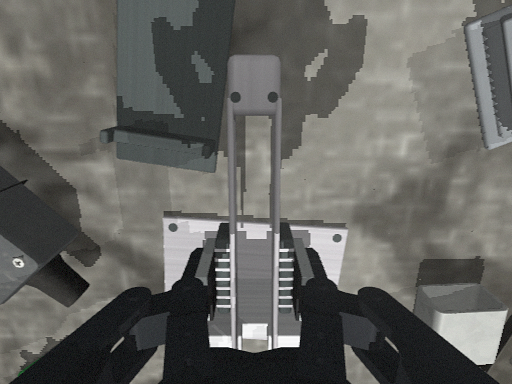

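```bash
python3 - <<'E'
from h import *
Rt=np.array([[1,0,0],[0,.946,.323],[0,-.323,.946]]); ct=np.array([0.21,-83.07,-142.63]); f=192/np.tan(np.radians(65.32816617/2))
o=[]
for n in('w12','w16'):
    im=load(n)[0]
    X,Y=np.meshgrid(np.arange(-26,26,.13),np.arange(-40,20,.25))
    c=(np.stack([X,Y,0*X-26.8],-1)-ct)@Rt
    o.append(cv2.remap(im,(c[...,0]/c[...,2]*f+254.04).astype(np.float32),(c[...,1]/c[...,2]*f+191.45).astype(np.float32),cv2.INTER_CUBIC))
r=np.hstack(o); cv2.imwrite('pics/r2.png',cv2.resize(r,None,fx=1,fy=2.3))
print(r.shape)
for k in(0,1):
  g=o[k].max(2).astype(int)
  for row in range(60,200,20): print(k,row,[int(i) for i in np.where(np.diff((cv2.GaussianBlur(o[k],(5,5),0).max(2)[row]>150).astype(int)))[0]])
E
```

```text
(240, 800, 3)
0 60 [92, 99, 303, 310]
0 80 [83, 102, 308, 312]
0 100 [34, 98, 302, 314, 319, 337]
0 120 [27, 95, 304, 335, 338, 342]
0 140 [22, 92, 308, 369]
0 160 [20, 89, 310, 375]
0 180 [15, 86, 314, 381]
1 60 [38, 173, 242, 378]
1 80 [28, 121, 135, 268, 283, 387]
1 100 [119, 134, 269, 283]
1 120 [119, 133, 269, 284]
1 140 [118, 133, 270, 283]
1 160 [118, 131, 269, 284]
1 180 [117, 131, 269, 284]
```

View pics/r2.png

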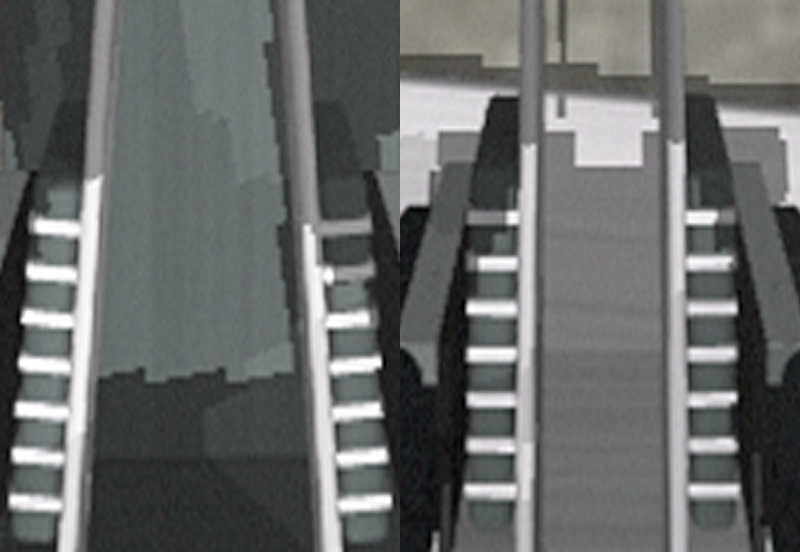

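Three estimates put the gap nearer 18 mm than 16: the grip reading of 35.3 against 34, the remaining blade splay of about 1°, and the scene depth. I'll squeeze slightly more, and raise the tips 2 mm to keep the margin.

Request:
drive_tool(
  twist=[
    [0,0,0],
    [0,0,0],
    [0,0,0],
    [0,0,0],
    [0,0,0],
  ],
  xyz=[
    [0,0,-2],
    [0,0,-2],
    [0,0,-2],
    [0,0,-2],
    [0,0,-2],
  ],
  jaw=[0.405,0.395,0.395,0.395,0.395],
)

```text
time_s: 17.42
ee_pos: [578.2, 150.9, 68.4]
tool_rot: [-2.22, -2.22, 0.007]
force: [-0.8, 0.2, -1.2]
grip_width: 33.8
```

```bash
python3 - <<'E'
from h import *
Rt=np.array([[1,0,0],[0,.946,.323],[0,-.323,.946]]); ct=np.array([0.21,-83.07,-142.63]); f=192/np.tan(np.radians(65.32816617/2))
snap('wrist','w17'); im,d,m=snap('scene','s9'); s=read_state(); print(s['grip_width'],s['ee_pos'],s['force'])
o=[]
for n in('w16','w17'):
    im0=load(n)[0]
    X,Y=np.meshgrid(np.arange(-26,26,.13),np.arange(-40,20,.25))
    c=(np.stack([X,Y,0*X-26.8],-1)-ct)@Rt
    o.append(cv2.remap(im0,(c[...,0]/c[...,2]*f+254.04).astype(np.float32),(c[...,1]/c[...,2]*f+191.45).astype(np.float32),cv2.INTER_CUBIC))
for k in(0,1):
  for row in range(80,200,20): print(k,row,[int(i) for i in np.where(np.diff((cv2.GaussianBlur(o[k],(5,5),0).max(2)[row]>150).astype(int)))[0]])
cv2.imwrite('pics/r3.png',cv2.resize(np.hstack(o),None,fx=1,fy=2.3))
cv2.imwrite('pics/s9b.png',cv2.resize(im[150:220,210:300],None,fx=8,fy=8,interpolation=cv2.INTER_CUBIC))
for n in('s8','s9'):
  _,d,m=load(n);W=pts(d,m);k=(abs(W[...,1]-151)<45)&(W[...,0]>630)&(W[...,0]<655)&(W[...,2]>70)&(W[...,2]<110);P=W[k];L=P[P[:,1]>152];Q=P[P[:,1]<152];print(n,len(L),len(Q),np.median(L,0),np.median(Q,0))
E
```

```text
34.237016531079234 [578.15632691 150.89849208  68.34259155] [ 0.05432797 -0.83054889 -0.85502058]
0 80 [28, 121, 135, 268, 283, 387]
0 100 [119, 134, 269, 283]
0 120 [119, 133, 269, 284]
0 140 [118, 133, 270, 283]
0 160 [118, 131, 269, 284]
0 180 [117, 131, 269, 284]
1 80 [32, 124, 138, 264, 279, 383]
1 100 [124, 139, 263, 279]
1 120 [123, 139, 263, 280]
1 140 [122, 139, 264, 279]
1 160 [124, 137, 265, 278]
1 180 [124, 137, 265, 278]
s8 24 13 [636.13000743 162.8905611   81.87764877] [636.92280975 142.48425912  84.02499027]
s9 26 12 [634.62507583 161.69631284  83.73901281] [636.65691133 142.50747385  86.54115597]
```

View pics/r3.png

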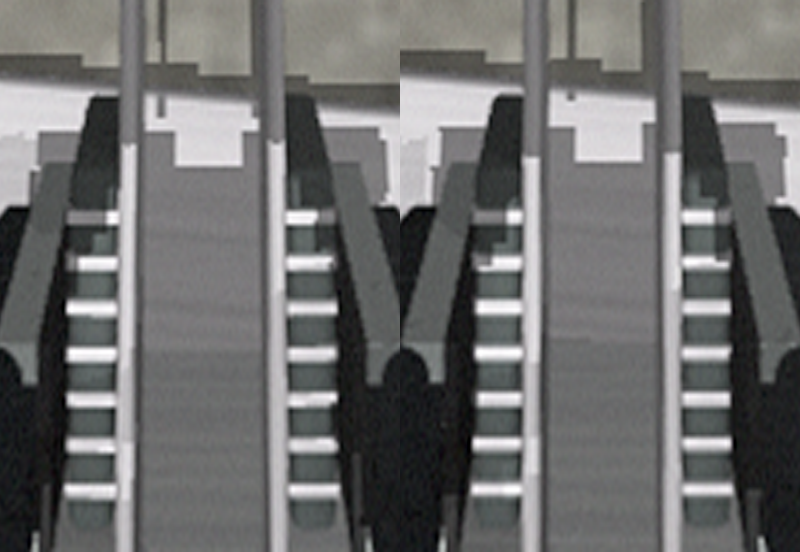

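View pics/s9b.png

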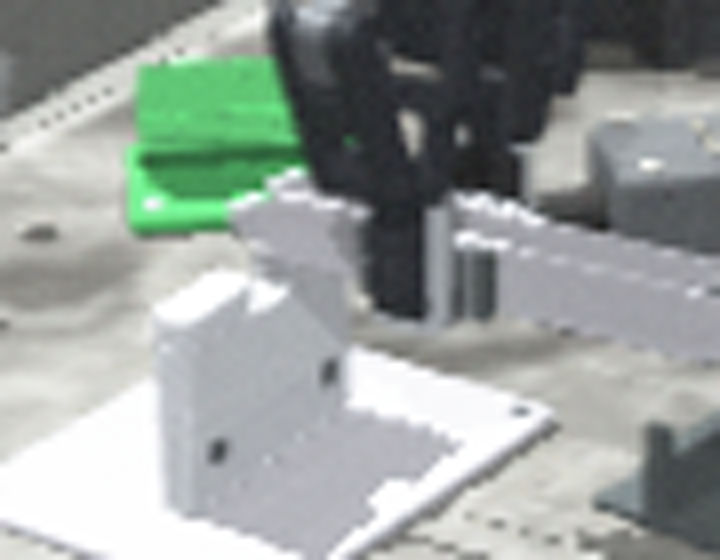

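All checks agree: grip about 34 mm, blades parallel, tips about 18 mm above the notch, and nothing touching the gauge. Handing in.

```bash
python3 - <<'E'
from station import *
s=read_state(); print(s['time_s'],s['grip_width'],s['joint_vel'].round(3)); print(hand_in())
E
```

```text
17.5167 34.237016531079234 [-0.002  0.    -0.001  0.001 -0.001  0.   ]
the job is handed in; nothing more can be done
None
```

I handed the job in at 17.5 s, with the gauge standing free on the setting plate and the tweezers held above its notch. `hand_in()` gives no verdict, so these are my own last checks.

**Gauge:** I lifted it out of the grey cradle along its slope, turned it upright and set it down near the middle of the setting plate. I confirmed contact by force and let go. It measured at about (642.5, 151), with its top at z = 65 and its long axis within 0.1° of world y. The last scene picture shows it still upright and untouched.

**Tweezers:** I took them off the rest by both finger grips and lifted them clear. They are level to within about 1°, in line with the gauge, and the arm was still when I handed in.
- **Height:** the tips' middle is about 15–20 mm above the notch.
- **Horizontal position:** tracked from the tool pose, the tips are within about 1 mm of the notch. The scene camera's visible tip points sit up to about 7 mm short in x; I only took a rough look at this, and it is still inside the 12 mm limit.

**Tip gap:** I could not see the tips directly from the wrist, so the gap is inferred. The first squeeze looked like about 18 mm, so I tightened it. The estimates still disagree somewhat, all within 13–19 mm:

| Evidence | Gap |
|---|---|
| Grip reading (33.8–34.2 mm, target 34 mm) | about 16 mm |
| Spacing of the blades in the wrist picture | about 16.4 mm |
| Spacing of the rib outer faces | about 14 mm |
| Scene depth, less the blade thickness | about 17 mm |

I never moved near the bracket, the relay or the fuse carrier closely enough to touch them, but I did not re-measure their positions at the end.

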